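Take the biscuit caddy apart and turn its tub over to drain

TASK

Take the nested biscuit caddy apart for drying: fold its carrying handle right down, take the lid off and lay it knob up on the grey draining mat, then draw the metal tub out of the blue caddy and stand it upside down, open end down, on the mat too. Lid and tub must both be wholly on the mat, clear of each other and let go; drop neither, and leave the other things on the table where they are, including the round cutter that is already on the mat.

Things in the scene. Friction and masses are not known exactly. Their poses are not given: they have to be found in the camera images.
- caddy: The outer caddy, an open square blue tin, 76 x 76 mm, 45 mm tall, 4 mm walls, floor 5 mm thick, bolted in place by its black rubber foot. Origin: centre of its underside. z up, x toward the side to which the handle folds. A carrying handle is hinged on its two y sides: the hinge axis is parallel to its y axis and 33 mm above its origin, with bosses and handle legs standing out to 51 mm from the middle at either side.
- handle (a joint): Angle of the steel carrying handle: 0 = straight up, over the lid's knob, where it keeps the lid from coming off; it grows as the handle swings down toward the caddy's +x side; end stop at 1.6 (lying level beside the caddy, fully folded). Stiff hinge (about 0.08 N m of friction, no spring): it stays where it is left. It starts between 0 and 0.2.
- handle_bar (a point): Middle of the handle's cross bar, 118 mm from the hinge axis, bar parallel to the caddy's y axis: 8 mm thick, with a wooden grip 13 mm thick and 50 mm long in the middle. The bar (wooden grip) passes 6 mm above the lid's knob.
- lid: Blue square lid, about 0.1 kg. Origin: centre of the underside of its black plug, z up. Plug 52 x 52 mm, 8 mm high, sits loosely (2 mm play each side) in the tub's mouth; plate 68 x 68 mm from 8 to 14 mm; wooden bar knob on top from 14 to 36 mm, 44 mm long along the lid's x, 14 mm wide along its y. At the start the lid lies on the tub with its plate's underside on the tub's rim; lying on a flat surface it rests on its plug.
- tub: Inner tub of bright metal, open square box, 62 x 62 mm, 105 mm tall, 3 mm walls and floor, about 0.1 kg; centre of mass 46 mm above its bottom (held far from there it may swivel between the fingers). Origin: centre of its closed bottom, z toward its open end. It starts upright on the caddy's floor, 3 mm play each side, sides parallel to the caddy's, upper 65 mm above its rim. Stable on its side.
- mat: Grey draining mat with lighter ribs, fixed, 220 mm (its x) x 340 mm (its y), 6 mm thick, flat top. Origin: centre of its underside; z up. The round cutter stands on it near its -x, +y corner.
- round_cutter: Round metal biscuit cutter, 52 mm wide, 26 mm tall, standing on the mat near one corner; leave it there. Origin: centre of its underside.
- red_jar: Small tub of red sprinkles, 44 mm wide, 70 mm tall, to be left alone. Origin: centre of its underside.
- yellow_jar: Small tub of yellow sprinkles, 44 mm wide, 70 mm tall, to be left alone. Origin: centre of its underside.
- mug: White mug, 83 x 108 mm with its handle, 68 mm tall, to be left alone. Origin: centre of its underside.
Not all that is in view belongs to the job. There is more than one size of the lid; the job needs the middle-sized.

How it is judged:
By the outcome, as a careful person would: the job done as asked, in the order asked, and still so for the second after the job is handed in, with the robot touching nothing.
It also fails if it takes over 72 s, if anything falls off the work surface, if the arm or the gripper's body presses on something with over 40 N, if the wrist force passes 120 N, or if a joint passes its speed limit or range.

ROBOT

A 7-joint arm with a two-finger parallel gripper is mounted at the origin on a cart in front of the work surface, level with it; the furniture and walls round the work are solid. World frame = base frame: x ahead of the robot, y to its left, z up, the work surface at z = 0. Lengths are in m, angles in rad, forces in N, time in s.
With the tool pointing down it reaches from about 0.4 to 0.85 m from the base axis. Payload 10.4 kg.
Tool frame: the origin (TCP) lies on the centre line of the jaws, within the pads' length; the fingertips stand 17 mm ahead of it and the grasp point (between the pads) lies 2 mm behind it; z points along the fingers, y is the direction in which the jaws open and shut (so a half turn about z gives the same grasp; the last joint's range is limited). The gripper opens to 87 mm and grips with 3 to 60 N. Pads are 19 mm wide; open, the fingers measure 117 mm over their backs; the gripper's body (75 mm by 190 mm) begins 51 mm behind the grasp point.
Start: joints at [1.258, 0.332, -0.065, 1.46, 0.022, 1.35, -0.088], TCP at [0.179, -0.599, 0.24] pointing down, gripper open.
Joint ranges: [-2.6, 2.6], [-0.5, 2.12], [-1.47, 1.34], [0.16, 2.42], [-1.27, 4.41], [0.06, 2.06], [-2.6, 2.6]. Speed limits (rad/s): [2.22, 2.22, 2.79, 2.79, 3.14, 3.14, 3.14].

INTERFACE

Orientations are given as a unit quaternion [x, y, z, w].
In Python, from bench import r gives the robot as it stands.
- The arm moves only by the tool apply_moves, never from a script. Its argument "commands" is a list of rows, each an object with "rot": the turn, a rotation vector about the world's x, y, z in units of 180 degrees (1.0 is 180 degrees), a list of three; "linear": the shift along the world's x, y, z in units of 0.3 m (1.0 is 0.3 m), a list of three; "grip": the closure, from -1 (fully open) to 1 (shut). A call has 1 to 20 rows; each row is the pose to reach, as a shift and turn from the pose commanded when the call began, turning the shorter way round; what a row does not reach only later rows make up. A row lasts 1/10 s, in which the tool goes at most 50 mm and 8.59 degrees, less where a joint would pass 70% of its speed; a pose out of reach is approached as far as the arm can. A call with a number of a shift or a turn outside -1 to 1 is refused whole. A call with a gripper value outside its range is refused whole. The fingers move at their own pace and stop on an object; "newtons" is the grip in N (left out, the last holds). Time passes only in rows, so rows that repeat a pose let the fingers close. It gives the time, the measured TCP pose, the force and the opening at its end, in the units of the state.
- r.read_state(): the state, without advancing time (a new reading comes with each control period).
- r.camera(name): name is "side" or "top" or "wrist"; returns a dict with "frame" (420x560x3 uint8, red, green, blue), "mtx" (3x3 intrinsics, pixels), "D" ([k1, k2, p1, p2, k3] as OpenCV has them; the pictures are not rectified), "extrinsics" (4x4, takes a point from world to camera coordinates). Camera axes: x right, y down, z forward; pixel columns grow to the right and rows downward; lengths in m; the calibration is good to about 2 mm. A picture is of the moment at which its call begins. There is no depth.
- r.close_job(): hands the job in, once; it reports no verdict.
Trained networks look in a picture, given as the dict that the camera call returned (one of the last four; its "shot" number tells which), for a name from the list of things; names that differ only in an ending like _2 or _b are one class to them, and where a whole thing is asked for, a point or a joint stands for the part that bears it (a point fixed in the world has none). Each returns a list of dicts, best first, with "p" (0 to 1); they miss things now and then, are a little off and sometimes report something else, mostly with a low value. They report only what shows in the picture. A call takes as long as a camera call. They do not tell look-alikes from the thing itself.
- r.search_frame(thing, picture): "bbox" ([left, top, width, height] in pixels, round what is visible of it).
- r.spot_point(thing, picture): "location" ([column, row] in pixels: a listed point, or the origin of a listed thing).
The state is a dict: "time": time; "joint_positions": joint angles; "joint_vel": joint speeds; "joint_torque": joint torques, N m; "ee_pos": TCP position; "eef_rot": TCP orientation; "ft_force": force on the tool from outside, world axes, zero at the start; "torque": the same for the moment, N m; "width": finger opening in m.
Only numpy, scipy, OpenCV 4.12 (cv2) and the standard library are available. Lean on these libraries where they do the work, as an engineer would, in place of code of your own. Each camera call takes 0.05 s, during which the arm holds its last target. There are 200 camera calls.

## Working session

There is one attempt and no reset: what is moved stays moved. The work goes in short steps, Python scripts to look and compute and a tool call to move; the robot and the scene stay as the last step left them, time stands still between calls to the robot, and variables do not carry over. Pictures are saved under pics/ and viewed, about 8 in all and at most 12, crops included, and the job is handed in when it is done.

Besides the shell and the picture viewer there is one more tool, called after "Request:" by a JSON object that holds its "method" and its "body". apply_moves: Moves the arm, as the interface text tells. Its arguments: {"type":"object","properties":{"commands":{"type":"array","items":{"type":"object","properties":{"rot":{"type":"array","items":{"type":"number"}},"linear":{"type":"array","items":{"type":"number"}},"grip":{"type":"number"}}}},"newtons":{"type":"number"}},"required":["commands"]}

```bash
ls; mkdir -p pics; cat > h.py <<'E'
import numpy as np, cv2
from bench import r
def save(p,n): cv2.imwrite('pics/'+n,p['frame'][:,:,::-1])
def ray(p,uv):
    K=np.array(p['mtx']);D=np.array(p['D'],float);E=np.array(p['extrinsics'])
    n=cv2.undistortPoints(np.array(uv,float).reshape(-1,1,2),K,D)[:,0]
    R,t=E[:3,:3],E[:3,3]; o=-R.T@t
    d=np.c_[n,np.ones(len(n))]@R
    return o,d
def atz(p,uv,z):
    o,d=ray(p,uv); s=(z-o[2])/d[:,2]; return o+d*s[:,None]
def proj(p,X):
    E=np.array(p['extrinsics']); 
    return cv2.projectPoints(np.array(X,float).reshape(-1,1,3),cv2.Rodrigues(E[:3,:3])[0],E[:3,3],np.array(p['mtx']),np.array(p['D'],float))[0][:,0]
E
python3 - <<'E'
from h import *
s=r.read_state(); print(s)
ps={n:r.camera(n) for n in('top','side')}
im=[]
for n,p in ps.items():
    save(p,n+'0.png')
    print(n,'cam at',ray(p,[[280,210]])[0].round(3))
    for t in ['caddy','handle_bar','lid','tub','mat','round_cutter','red_jar','yellow_jar','mug']:
        print(t,[(np.round(a['location']).tolist(),round(a['p'],2)) for a in r.spot_point(t,p)],[(np.round(a['bbox']).tolist(),round(a['p'],2)) for a in r.search_frame(t,p)])
E
```

```text
pics
{'time': 0.0, 'joint_positions': array([ 1.258413  ,  0.33288479, -0.06470762,  1.46091852,  0.02160901,
        1.34988481, -0.0885069 ]), 'joint_vel': array([-5.75116440e-04,  2.90385706e-04, -1.02703817e-03,  1.94154762e-04,
       -6.54040034e-05, -1.32438491e-03,  3.40196686e-04]), 'joint_torque': array([ 1.48014315e-03, -6.23254037e+01,  2.57386419e-02, -3.89902067e+01,
       -6.13096613e-02,  3.96197615e-02,  1.87207393e-04]), 'ee_pos': array([ 0.17848839, -0.59860708,  0.23875676]), 'eef_rot': array([ 9.89519666e-01,  1.44396474e-01, -1.35356120e-04, -6.86569057e-04]), 'ft_force': array([-0.64460178,  0.78084957,  0.29687427]), 'torque': array([-0.05459918, -0.03063819,  0.03134937]), 'width': 0.08720471684205547}
top cam at [0.484 0.165 1.568]
caddy [([261.0, 228.0], 0.57)] [([244.0, 215.0, 35.0, 28.0], 0.54)]
handle_bar [([258.0, 220.0], 0.57)] [([241.0, 220.0, 37.0, 6.0], 0.44)]
lid [([257.0, 276.0], 0.91), ([223.0, 245.0], 0.64), ([262.0, 229.0], 0.6)] [([247.0, 214.0, 28.0, 27.0], 0.78), ([239.0, 255.0, 33.0, 37.0], 0.72), ([139.0, 247.0, 37.0, 27.0], 0.71), ([215.
[... 434 characters left out ...]
t [ 0.619 -0.773  0.772]
caddy [([263.0, 242.0], 0.84)] [([252.0, 188.0, 24.0, 62.0], 0.77)]
handle_bar [] [([261.0, 188.0, 9.0, 41.0], 0.65)]
lid [([217.0, 238.0], 0.69), ([261.0, 213.0], 0.68), ([248.0, 221.0], 0.52)] [([198.0, 225.0, 37.0, 20.0], 0.69), ([250.0, 201.0, 21.0, 17.0], 0.56)]
tub [([264.0, 241.0], 0.85), ([236.0, 352.0], 0.75)] [([254.0, 219.0, 22.0, 18.0], 0.86)]
mat [([237.0, 349.0], 0.59), ([218.0, 301.0], 0.25)] []
round_cutter [] [([207.0, 284.0, 26.0, 26.0], 0.51)]
red_jar [([328.0, 281.0], 0.63)] [([324.0, 252.0, 24.0, 33.0], 0.77)]
yellow_jar [([346.0, 299.0], 0.64)] [([336.0, 271.0, 19.0, 36.0], 0.69)]
mug [([240.0, 186.0], 0.61)] [([226.0, 168.0, 22.0, 26.0], 0.81)]
```

```bash
python3 - <<'E'
import cv2,numpy as np
a=cv2.imread('pics/top0.png')[130:310,120:460]; b=cv2.imread('pics/side0.png')[150:410,170:400]
cv2.imwrite('pics/v1.png',np.vstack([cv2.resize(a,(800,424),interpolation=3)]))
cv2.imwrite('pics/v2.png',cv2.resize(b,(530,600),interpolation=3))
E
```

```text
(no output)
```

View pics/v1.png

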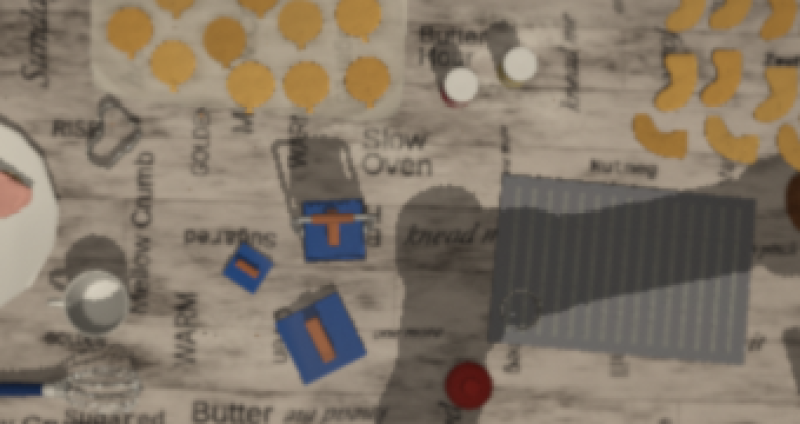

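View pics/v2.png

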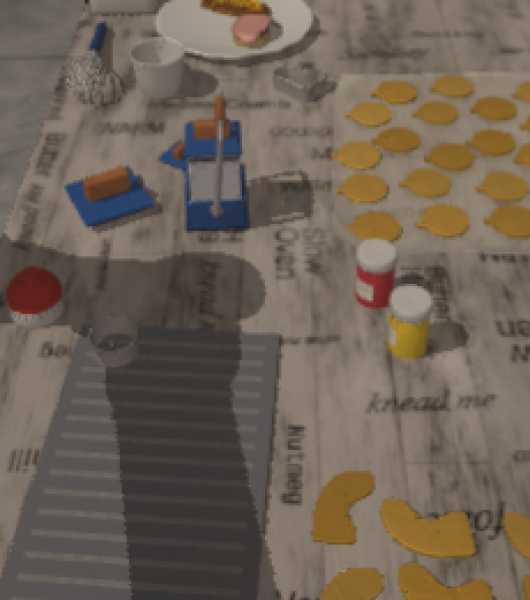

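```bash
python3 - <<'E'
from h import *
p=r.camera('top');q=r.camera('side')
print('px axes: top x+,y+ in world', np.diff(atz(p,[[260,230],[270,230]],0),axis=0), np.diff(atz(p,[[260,230],[260,240]],0),axis=0))
f=lambda u,v,z: print((u,v),atz(p,[[120+u/2.353,130+v/2.353]],z)[0].round(3))
g=lambda u,v,z: print('side',(u,v),atz(q,[[170+u/2.304,150+v/2.304]],z)[0].round(3))
print('mat corners');[f(*c,.006) for c in [(502,173),(756,200),(741,364),(489,342)]]
print('lid plate corners z~.125');[f(*c,.127) for c in [(301,202),(363,198),(367,258),(305,262)]]
print('bar ends');[f(*c,.151) for c in [(298,219),(367,216)]]
print('cutter',);f(520,307,.013)
print('jars, small lid, large lid');f(461,84,.07);f(519,63,.07);f(247,268,.01);f(322,335,.01);f(468,385,.02);f(97,300,.05)
g(217,212,.033); g(220,103,.15)
print(proj(p,[[.3,-.2,0],[.3,-.5,0],[.6,-.2,0]]))
E
```

```text
px axes: top x+,y+ in world [[ 0.00085612 -0.03070179  0.        ]] [[-0.03066388 -0.00089494  0.        ]]
mat corners
(502, 173) [ 0.619 -0.039  0.006]
(756, 200) [ 0.593 -0.378  0.006]
(741, 364) [ 0.377 -0.36   0.006]
(489, 342) [ 0.398 -0.027  0.006]
lid plate corners z~.125
(301, 202) [0.567 0.218 0.127]
(363, 198) [0.574 0.144 0.127]
(367, 258) [0.502 0.137 0.127]
(305, 262) [0.495 0.211 0.127]
bar ends
(298, 219) [0.545 0.22  0.151]
(367, 216) [0.551 0.139 0.151]
cutter
(520, 307) [ 0.445 -0.065  0.013]
jars, small lid, large lid
(461, 84) [0.725 0.023 0.07 ]
(519, 63) [ 0.754 -0.05   0.07 ]
(247, 268) [0.486 0.29  0.01 ]
(322, 335) [0.402 0.19  0.01 ]
(468, 385) [0.344 0.001 0.02 ]
(97, 300) [0.44  0.474 0.05 ]
side (217, 212) [0.545 0.131 0.033]
side (220, 103) [0.55  0.195 0.15 ]
[[382.97880233 308.65779483]
 [478.10124837 310.22362668]
 [384.47193293 211.27562744]]
```

Request:
{"method": "apply_moves", "body": {"commands": [{"linear": [0.8,1,0.4],"rot": [0,0,0],"grip": -1},{"linear": [0.8,1,0.4],"rot": [0,0,0],"grip": -1},{"linear": [0.8,1,0.4],"rot": [0,0,0],"grip": -1},{"linear": [0.8,1,0.4],"rot": [0,0,0],"grip": -1},{"linear": [0.8,1,0.4],"rot": [0,0,0],"grip": -1},{"linear": [0.8,1,0.4],"rot": [0,0,0],"grip": -1},{"linear": [0.8,1,0.4],"rot": [0,0,0],"grip": -1},{"linear": [0.8,1,0.4],"rot": [0,0,0],"grip": -1},{"linear": [0.8,1,0.4],"rot": [0,0,0],"grip": -1}]}}

```text
time: 2.9
ee_pos: [0.4232, -0.2931, 0.362]
eef_rot: [0.989, 0.149, 0.002, 0.001]
ft_force: [-0.2, -0.4, 0.7]
width: 0.0871
```

```bash
cat >> h.py <<'E'
import json
def log():
    s=r.read_state()
    open('log.txt','a').write(json.dumps([s[k].tolist() for k in('joint_positions','ee_pos','eef_rot')])+'\n')
    print('t',round(s['time'],2),'q',s['joint_positions'].round(3).tolist(),'p',s['ee_pos'].round(4).tolist(),'rot',s['eef_rot'].round(3).tolist(),'f',s['ft_force'].round(1).tolist(),'w',round(s['width'],4))
    return s
E
python3 - <<'E'
from h import *
a=[[1.258413,0.33288479,-0.06470762,1.46091852,0.02160901,1.34988481,-0.0885069],[0.17848839,-0.59860708,0.23875676],[9.89519666e-01,1.44396474e-01,-1.35356120e-04,-6.86569057e-04]]
open('log.txt','w').write(json.dumps(a)+'\n')
log()
E
```

```text
t 2.9 q [0.853, 0.067, -0.353, 1.525, 0.021, 1.55, -0.771] p [0.4232, -0.2931, 0.362] rot [0.989, 0.149, 0.002, 0.001] f [-0.2, -0.4, 0.7] w 0.0871
```

Request:
{"method": "apply_moves", "body": {"commands": [{"linear": [0.1,1,0.1],"rot": [0,0,-0.06],"grip": -1},{"linear": [0.1,1,0.1],"rot": [0,0,-0.06],"grip": -1},{"linear": [0.1,1,0.1],"rot": [0,0,-0.06],"grip": -1},{"linear": [0.1,1,0.1],"rot": [0,0,-0.06],"grip": -1},{"linear": [0.1,1,0.1],"rot": [0,0,-0.06],"grip": -1},{"linear": [0.1,1,0.1],"rot": [0,0,-0.06],"grip": -1},{"linear": [0.1,1,0.1],"rot": [0,0,-0.06],"grip": -1}]}}

```text
time: 3.6
ee_pos: [0.4486, 0.0074, 0.3907]
eef_rot: [0.998, 0.055, 0.001, -0.0]
ft_force: [0.4, -0.9, -0.4]
width: 0.087
```

Request:
{"method": "apply_moves", "body": {"commands": [{"linear": [0.1,0.5,0],"rot": [0,0,0],"grip": -1},{"linear": [0.1,0.5,0],"rot": [0,0,0],"grip": -1},{"linear": [0.1,0.5,0],"rot": [0,0,0],"grip": 1},{"linear": [0.1,0.5,0],"rot": [0,0,0],"grip": 1},{"linear": [0.1,0.5,0],"rot": [0,0,0],"grip": 1},{"linear": [0.1,0.5,0],"rot": [0,0,0],"grip": 1},{"linear": [0.1,0.5,0],"rot": [0,0,0],"grip": 1}]}}

```text
time: 4.3
ee_pos: [0.479, 0.1492, 0.3896]
eef_rot: [0.999, 0.049, 0.0, 0.0]
ft_force: [-0.4, 1.0, 0.3]
width: 0.0547
```

```bash
python3 - <<'E'
from h import *
s=log()
p=r.camera('wrist'); save(p,'w1.png')
print('cam',ray(p,[[280,210]]), 'bar px',proj(p,[[.545,.18,.151],[.534,.178,0]]))
import pickle; pickle.dump(p,open('w1.pkl','wb'))
for t in ['handle_bar','lid','caddy']:
  print(t,[(np.round(a['location']).tolist(),round(a['p'],2)) for a in r.spot_point(t,p)])
E
```

```text
t 4.3 q [0.406, 0.08, -0.842, 1.476, 0.061, 1.613, -1.905] p [0.479, 0.1492, 0.3896] rot [0.999, 0.049, 0.0, 0.0] f [-0.4, 1.0, 0.3] w 0.0547
cam (array([0.55843801, 0.15681007, 0.53416176]), array([[-0.30265979, -0.02751367, -0.95289368]])) bar px [[256.13649796 103.14980671]
 [263.83071557 108.21588267]]
handle_bar [([256.0, 97.0], 0.92)]
lid [([260.0, 106.0], 0.79), ([183.0, 134.0], 0.78), ([246.0, 199.0], 0.72)]
caddy [([263.0, 105.0], 0.95)]
```

View pics/w1.png

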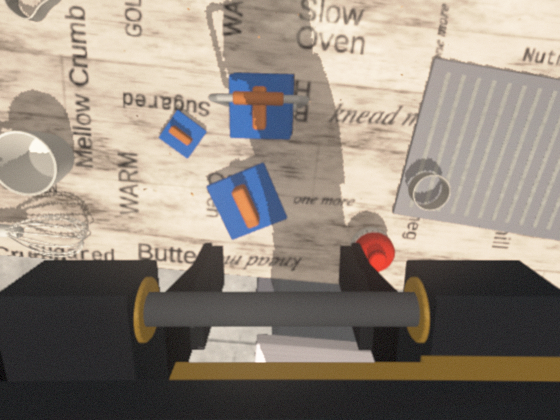

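```bash
python3 - <<'E'
from h import *
import pickle; p=pickle.load(open('w1.pkl','rb'))
c=cv2.resize(p['frame'][50:160,190:330,::-1],(700,550),interpolation=3); cv2.imwrite('pics/w1c.png',c)
for z in(.116,.121,.126):
  c=atz(p,[[230,74],[294,74],[293,138],[230,138]],z); print(z,c.mean(0).round(4),np.linalg.norm(np.diff(c,axis=0),axis=1).round(4),np.arctan2(*(c[0]-c[3])[[1,0]]),np.arctan2(*(c[1]-c[2])[[1,0]]))
for z in(.149,.155): print(atz(p,[[258,98],[256,97],[213,98],[303,98]],z).round(4).tolist())
b=atz(p,[[246,199]],.014); print(b)
E
```

```text
0.116 [0.5406 0.1758 0.116 ] [0.0676 0.067  0.0699] 0.0570804539499327 0.09125782922140502
0.121 [0.5408 0.1755 0.121 ] [0.0668 0.0662 0.0691] 0.057080453949933115 0.09125782922140498
0.126 [0.541  0.1753 0.126 ] [0.066  0.0654 0.0683] 0.05708045394993289 0.09125782922140492
[[0.55, 0.1787, 0.149], [0.5508, 0.1807, 0.149], [0.5456, 0.223, 0.149], [0.5544, 0.1342, 0.149]]
[[0.5502, 0.1783, 0.155], [0.5509, 0.1803, 0.155], [0.5458, 0.222, 0.155], [0.5544, 0.1346, 0.155]]
[[0.40508801 0.19244144 0.014     ]]
```

View pics/w1c.png

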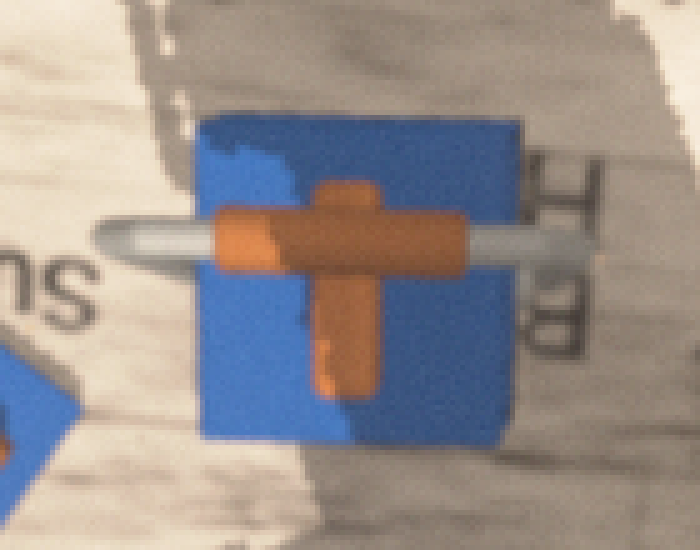

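Request:
{"method": "apply_moves", "body": {"commands": [{"linear": [0.107,0.072,-0.3],"rot": [0,0,0],"grip": 1},{"linear": [0.107,0.072,-0.3],"rot": [0,0,0],"grip": 1},{"linear": [0.107,0.072,-0.6],"rot": [0,0,0],"grip": 1},{"linear": [0.107,0.072,-0.6],"rot": [0,0,0],"grip": 1},{"linear": [0.107,0.072,-0.745],"rot": [0,0,0],"grip": 1},{"linear": [0.107,0.072,-0.745],"rot": [0,0,0],"grip": 1},{"linear": [0.107,0.072,-0.745],"rot": [0,0,0],"grip": 1},{"linear": [0.107,0.072,-0.745],"rot": [0,0,0],"grip": 1},{"linear": [0.107,0.072,-0.745],"rot": [0,0,0],"grip": 1}]}}

```text
time: 5.4
ee_pos: [0.5119, 0.1731, 0.1684]
eef_rot: [0.999, 0.051, 0.002, -0.0]
ft_force: [-0.2, 0.1, 0.2]
width: 0.0003
```

```bash
python3 - <<'E'
from h import *
s=log()
H=np.array([.5405,.1758,0]);u=np.array([.996,.09,0])
for th in np.arange(.1,1.61,.1):
  c=[.118*np.sin(th)-.0065*np.cos(th)-.0095+.006*th/1.6, .033+.118*np.cos(th)+.0065*np.sin(th)+.017-.003*(1-th/1.6)]
  P=H+u*c[0]; P[2]=c[1]; print(round(th,1),((P-np.array(s['ee_pos']))/.3).round(3).tolist())
E
```

```text
t 5.4 q [0.31, 0.303, -0.837, 1.746, 0.241, 1.196, -2.062] p [0.5119, 0.1731, 0.1684] rot [0.999, 0.051, 0.002, -0.0] f [-0.2, 0.1, 0.2] w 0.0003
0.1 [0.083, 0.008, -0.011]
0.2 [0.123, 0.012, -0.014]
0.3 [0.163, 0.015, -0.021]
0.4 [0.201, 0.019, -0.032]
0.5 [0.239, 0.022, -0.046]
0.6 [0.275, 0.025, -0.064]
0.7 [0.308, 0.028, -0.086]
0.8 [0.34, 0.031, -0.11]
0.9 [0.368, 0.034, -0.138]
1.0 [0.394, 0.036, -0.168]
1.1 [0.417, 0.038, -0.2]
1.2 [0.436, 0.04, -0.235]
1.3 [0.452, 0.041, -0.271]
1.4 [0.464, 0.042, -0.308]
1.5 [0.472, 0.043, -0.346]
1.6 [0.476, 0.043, -0.385]
```

Request:
{"method": "apply_moves", "body": {"commands": [{"linear": [0.083,0.008,-0.011],"rot": [0,0,0],"grip": 1},{"linear": [0.123,0.012,-0.014],"rot": [0,0,0],"grip": 1},{"linear": [0.163,0.015,-0.021],"rot": [0,0,0],"grip": 1},{"linear": [0.201,0.019,-0.032],"rot": [0,0,0],"grip": 1},{"linear": [0.239,0.022,-0.046],"rot": [0,0,0],"grip": 1},{"linear": [0.275,0.025,-0.064],"rot": [0,0,0],"grip": 1},{"linear": [0.308,0.028,-0.086],"rot": [0,0,0],"grip": 1},{"linear": [0.34,0.031,-0.11],"rot": [0,0,0],"grip": 1},{"linear": [0.368,0.034,-0.138],"rot": [0,0,0],"grip": 1},{"linear": [0.394,0.036,-0.168],"rot": [0,0,0],"grip": 1},{"linear": [0.417,0.038,-0.2],"rot": [0,0,0],"grip": 1},{"linear": [0.436,0.04,-0.235],"rot": [0,0,0],"grip": 1},{"linear": [0.452,0.041,-0.271],"rot": [0,0,0],"grip": 1},{"linear": [0.464,0.042,-0.308],"rot": [0,0,0],"grip": 1},{"linear": [0.472,0.043,-0.346],"rot": [0,0,0],"grip": 1},{"linear": [0.472,0.043,-0.346],"rot": [0,0,0],"grip": 1}]}}

```text
time: 7.0
ee_pos: [0.6515, 0.1851, 0.0601]
eef_rot: [0.999, 0.051, -0.001, 0.0]
ft_force: [0.0, -0.4, -0.3]
width: 0.0006
```

```bash
python3 - <<'E'
from h import *
s=log()
p=r.camera('wrist'); save(p,'w2.png'); q=r.camera('side')
save(q,'s2.png')
a=cv2.imread('pics/w2.png'); b=cv2.imread('pics/s2.png')[150:290,190:370]
cv2.imwrite('pics/v3.png',np.hstack([cv2.resize(a,(500,375)),cv2.resize(b,(300,233),interpolation=3)[:].copy() if 0 else cv2.copyMakeBorder(cv2.resize(b,(300,233),interpolation=3),0,142,0,0,0)]))
E
```

```text
t 7.0 q [0.137, 0.696, -0.697, 1.459, 0.466, 1.158, -2.104] p [0.6515, 0.1851, 0.0601] rot [0.999, 0.051, -0.001, 0.0] f [0.0, -0.4, -0.3] w 0.0006
```

View pics/v3.png

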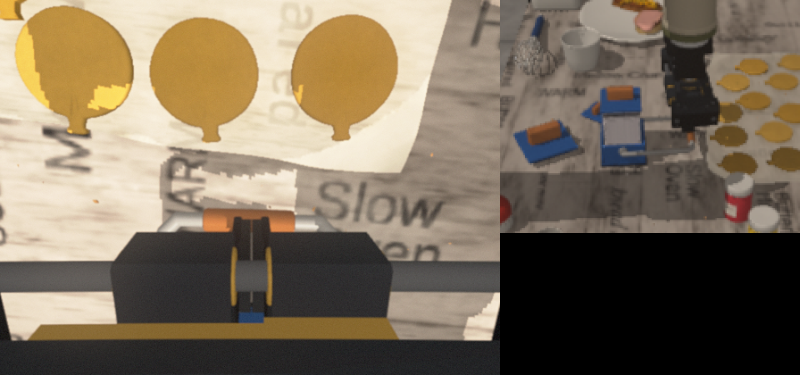

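Request:
{"method": "apply_moves", "body": {"commands": [{"linear": [0.004,0,-0.01],"rot": [0,0,0],"grip": 1},{"linear": [0.004,0,-0.02],"rot": [0,0,0],"grip": 1},{"linear": [0.004,0,-0.023],"rot": [0,0,0],"grip": 1},{"linear": [0.004,0,-0.023],"rot": [0,0,0],"grip": 1}]}}

```text
time: 7.5
ee_pos: [0.6535, 0.1854, 0.0553]
eef_rot: [0.999, 0.051, -0.0, 0.0]
ft_force: [-0.7, -0.1, -0.3]
width: 0.0004
```

Request:
{"method": "apply_moves", "body": {"commands": [{"linear": [0,0,-0.01],"rot": [0,0,0],"grip": 1},{"linear": [0,0,-0.02],"rot": [0,0,0],"grip": 1},{"linear": [0,0,-0.02],"rot": [0,0,0],"grip": 1}]}}

```text
time: 7.8
ee_pos: [0.654, 0.1858, 0.0525]
eef_rot: [0.999, 0.051, 0.001, 0.0]
ft_force: [-8.9, -4.1, 24.3]
width: 0.0004
```

Request:
{"method": "apply_moves", "body": {"commands": [{"linear": [0,0,0.2],"rot": [0,0,0],"grip": 1},{"linear": [-0.05,0,0.4],"rot": [0,0,0],"grip": -1},{"linear": [-0.38,-0.033,0.6],"rot": [0,0,0],"grip": -1},{"linear": [-0.38,-0.033,0.6],"rot": [0,0,0],"grip": -1},{"linear": [-0.38,-0.033,0.6],"rot": [0,0,0],"grip": -1},{"linear": [-0.38,-0.033,0.6],"rot": [0,0,0],"grip": -1},{"linear": [-0.38,-0.033,0.6],"rot": [0,0,0],"grip": -1},{"linear": [-0.38,-0.033,0.6],"rot": [0,0,0],"grip": -1}]}}

```text
time: 8.6
ee_pos: [0.5399, 0.1751, 0.2284]
eef_rot: [0.999, 0.05, -0.001, 0.0]
ft_force: [0.7, 0.5, -1.0]
width: 0.0484
```

```bash
python3 - <<'E'
from h import *
import pickle; p=pickle.load(open('w1.pkl','rb'))
print('knob',atz(p,[[259.4,107.8]],.138), 'knob ends',atz(p,[[259.4,86],[259.4,129.6]],.138))
s=log()
p=r.camera('wrist'); save(p,'w3.png'); q=r.camera('side'); save(q,'s3.png')
a=cv2.imread('pics/w3.png'); b=cv2.imread('pics/s3.png')[150:290,190:370]
cv2.imwrite('pics/v4.png',np.hstack([cv2.resize(a,(400,300)),cv2.resize(b,(386,300),interpolation=3)]))
E
```

```text
knob [[0.54027958 0.17709156 0.138     ]] knob ends [[0.56152385 0.17880138 0.138     ]
 [0.51829975 0.1753194  0.138     ]]
t 8.6 q [0.297, 0.319, -0.836, 1.597, 0.242, 1.334, -2.041] p [0.5399, 0.1751, 0.2284] rot [0.999, 0.05, -0.001, 0.0] f [0.7, 0.5, -1.0] w 0.0484
```

View pics/v4.png

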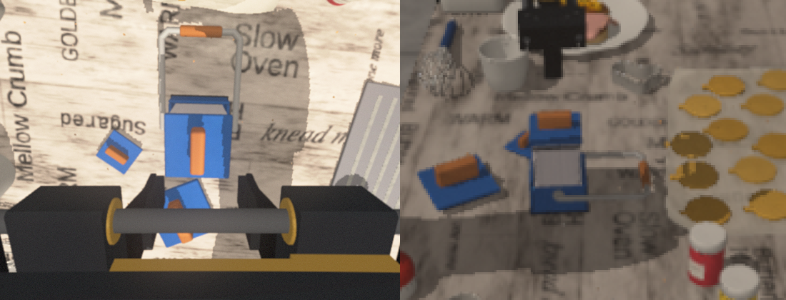

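Request:
{"method": "apply_moves", "body": {"commands": [{"linear": [0,0.006,-0.15],"rot": [0,0,0],"grip": -1},{"linear": [0,0.006,-0.28],"rot": [0,0,0],"grip": -1},{"linear": [0,0.006,-0.28],"rot": [0,0,0],"grip": -1},{"linear": [0,0.006,-0.28],"rot": [0,0,0],"grip": -1},{"linear": [0,0.006,-0.28],"rot": [0,0,0],"grip": -1}]}}

```text
time: 9.2
ee_pos: [0.5406, 0.1782, 0.1473]
eef_rot: [0.999, 0.051, 0.001, -0.0]
ft_force: [0.2, 1.1, 0.3]
width: 0.0862
```

Request:
{"method": "apply_moves", "body": {"commands": [{"linear": [0,0,-0.028],"rot": [0,0,0],"grip": -1},{"linear": [0,0,-0.028],"rot": [0,0,0],"grip": -1},{"linear": [0,0,-0.028],"rot": [0,0,0],"grip": 1},{"linear": [0,0,-0.028],"rot": [0,0,0],"grip": 1},{"linear": [0,0,-0.028],"rot": [0,0,0],"grip": 1},{"linear": [0,0,-0.028],"rot": [0,0,0],"grip": 1},{"linear": [0,0,-0.028],"rot": [0,0,0],"grip": 1},{"linear": [0,0,-0.028],"rot": [0,0,0],"grip": 1},{"linear": [0,0,-0.028],"rot": [0,0,0],"grip": 1},{"linear": [0,0,-0.028],"rot": [0,0,0],"grip": 1},{"linear": [0,0,-0.028],"rot": [0,0,0],"grip": 1}], "newtons": 25}}

```text
time: 10.3
ee_pos: [0.5395, 0.1774, 0.137]
eef_rot: [0.999, 0.051, -0.0, 0.0]
ft_force: [-0.5, 0.0, -0.8]
width: 0.0229
```

Request:
{"method": "apply_moves", "body": {"commands": [{"linear": [0,0,0],"rot": [0,0,0],"grip": 1},{"linear": [0,0,0],"rot": [0,0,0],"grip": 1},{"linear": [0,0,0],"rot": [0,0,0],"grip": 1}]}}

```text
time: 10.6
ee_pos: [0.5394, 0.1774, 0.1369]
eef_rot: [0.999, 0.051, -0.0, 0.0]
ft_force: [-0.3, 0.6, -1.7]
width: 0.0139
```

Request:
{"method": "apply_moves", "body": {"commands": [{"linear": [0,0,0.05],"rot": [0,0,0],"grip": 1},{"linear": [0,0,0.15],"rot": [0,0,0],"grip": 1},{"linear": [0,0,0.3],"rot": [0,0,0],"grip": 1},{"linear": [0.02,-0.15,0.35],"rot": [0,0,-0.01],"grip": 1},{"linear": [0.04,-0.3,0.35],"rot": [0,0,-0.02],"grip": 1},{"linear": [0.05,-0.45,0.35],"rot": [0,0,-0.03],"grip": 1},{"linear": [0.06,-0.6,0.35],"rot": [0,0,-0.04],"grip": 1},{"linear": [0.07,-0.75,0.3],"rot": [0,0,-0.05],"grip": 1},{"linear": [0.082,-0.89,0.2],"rot": [0,0,-0.054],"grip": 1},{"linear": [0.082,-0.895,0.1],"rot": [0,0,-0.054],"grip": 1},{"linear": [0.082,-0.895,0],"rot": [0,0,-0.054],"grip": 1},{"linear": [0.082,-0.895,0],"rot": [0,0,-0.054],"grip": 1},{"linear": [0.082,-0.895,0],"rot": [0,0,-0.054],"grip": 1}]}}

```text
time: 11.9
ee_pos: [0.5645, -0.0906, 0.1383]
eef_rot: [0.999, -0.034, 0.0, -0.0]
ft_force: [-0.3, -0.4, -0.4]
width: 0.0134
```

```bash
python3 - <<'E'
from h import *
s=log()
p=r.camera('wrist'); save(p,'w5.png')
q=r.camera('side'); save(q,'s5.png')
a=cv2.imread('pics/w5.png'); b=cv2.imread('pics/s5.png')[180:380,170:370]
cv2.imwrite('pics/v5.png',np.hstack([cv2.resize(a,(480,360)),cv2.resize(b,(320,360),interpolation=3)]))
E
```

```text
t 11.9 q [0.632, 0.371, -0.667, 1.701, 0.247, 1.155, -1.742] p [0.5645, -0.0906, 0.1383] rot [0.999, -0.034, 0.0, -0.0] f [-0.3, -0.4, -0.4] w 0.0134
```

View pics/v5.png

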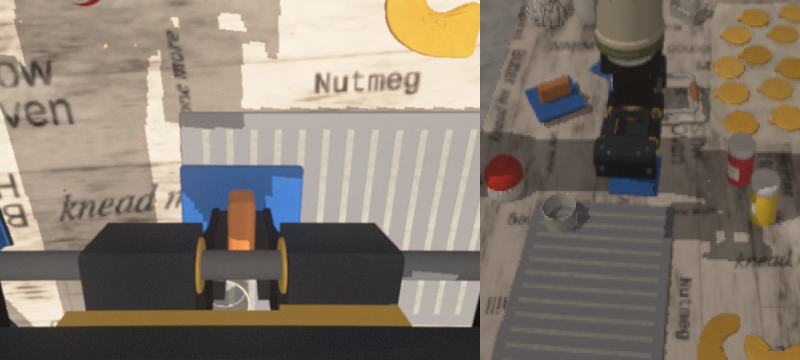

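```bash
python3 - <<'E'
from h import *
p=r.camera('wrist')
print(atz(p,[[210,131],[540,127]],.006).round(4))
a=p['frame'][100:200,190:370,::-1]; cv2.imwrite('pics/v6.png',cv2.resize(a,None,fx=4,fy=4,interpolation=3))
g=cv2.cvtColor(p['frame'],cv2.COLOR_RGB2GRAY).astype(int)
print(g[150,195:225]); print(g[118:145,300])
E
```

```text
[[ 0.6213 -0.0424  0.006 ]
 [ 0.6072 -0.2821  0.006 ]]
[238 236 237 237 236 237 235 235 235 236 236 235 237 235 216 172 164 179
 176 176 180 177 178 176 178 176 177 171 161 160]
[236 235 234 234 235 238 238 238 239 238 233 208 175 150 136 140 162 177
 177 182 180 179 179 180 181 178 178]
```

Request:
{"method": "apply_moves", "body": {"commands": [{"linear": [0,0,-0.12],"rot": [0,0,0],"grip": 1},{"linear": [0,0,-0.24],"rot": [0,0,0],"grip": 1},{"linear": [0,0,-0.3],"rot": [0,0,0],"grip": 1},{"linear": [0,0,-0.3],"rot": [0,0,0],"grip": 1},{"linear": [0,0,-0.3],"rot": [0,0,0],"grip": 1}]}}

```text
time: 12.55
ee_pos: [0.5651, -0.0909, 0.0486]
eef_rot: [0.999, -0.034, 0.001, 0.0]
ft_force: [-0.1, 0.2, -1.4]
width: 0.0135
```

Request:
{"method": "apply_moves", "body": {"commands": [{"linear": [0,0,-0.01],"rot": [0,0,0],"grip": 1},{"linear": [0,0,-0.02],"rot": [0,0,0],"grip": 1},{"linear": [0,0,-0.02],"rot": [0,0,0],"grip": 1}]}}

```text
time: 12.85
ee_pos: [0.5649, -0.0911, 0.0418]
eef_rot: [0.999, -0.034, 0.001, 0.0]
ft_force: [1.0, 0.2, 1.6]
width: 0.0141
```

Request:
{"method": "apply_moves", "body": {"commands": [{"linear": [0,0,-0.002],"rot": [0,0,0],"grip": -0.2},{"linear": [0,0,-0.002],"rot": [0,0,0],"grip": -0.2},{"linear": [0,0,-0.002],"rot": [0,0,0],"grip": -0.2},{"linear": [0,0,-0.002],"rot": [0,0,0],"grip": -0.2},{"linear": [0,0,-0.002],"rot": [0,0,0],"grip": -0.2},{"linear": [0,0,0.1],"rot": [0,0,0],"grip": -1},{"linear": [0,0,0.25],"rot": [0,0,0],"grip": -1},{"linear": [0,0,0.4],"rot": [0,0,0],"grip": -1},{"linear": [0,0,0.55],"rot": [0,0,0],"grip": -1},{"linear": [0,0,0.6],"rot": [0,0,0],"grip": -1},{"linear": [0,0,0.6],"rot": [0,0,0],"grip": -1},{"linear": [0,0,0.6],"rot": [0,0,0],"grip": -1}]}}

```text
time: 14.05
ee_pos: [0.5637, -0.0912, 0.22]
eef_rot: [0.999, -0.034, -0.0, 0.0]
ft_force: [-0.5, 0.5, -0.1]
width: 0.0862
```

```bash
cat > fit.py <<'E'
from h import *
from scipy.spatial.transform import Rotation as R
from scipy.optimize import least_squares
import itertools
L=[json.loads(l) for l in open('log.txt')]
Q=np.array([l[0] for l in L]);P=np.array([l[1] for l in L]);RR=R.from_quat([l[2] for l in L])
def fk(q,k,sg,a=0):
    z=np.array([0,0,1.]);T=R.identity();p=np.array([0,0,k[0]])
    ax='zyzyzyz'
    for i in range(7):
        T=T*R.from_euler(ax[i],sg[i]*q[i])
        if i==2:p=p+T.apply([k[4],0,k[1]])
        if i==4:p=p+T.apply([k[5],0,k[2]])
        if i==6:p=p+T.apply([0,0,k[3]])
    return p,T
def best():
    out=[]
    for sg in itertools.product([1,-1],repeat=7):
        if sg[1]*1!=1: continue
        for yaw0 in (0,np.pi/2,-np.pi/2,np.pi):
            # tool orientation must match
            F=R.concatenate([fk(q,[0]*6,sg)[1]*R.from_euler('z',yaw0) for q in Q])
            e=(F.inv()*RR).magnitude().max(); out.append((e,sg,yaw0))
    out.sort(key=lambda t:t[0]); return out
def fitk(sg):
    def res(k): return np.concatenate([fk(q,k,sg)[0]-p for q,p in zip(Q,P)])
    return least_squares(res,[.3,.4,.4,.2,0,0])
if __name__=='__main__':
    s=log()
    for e,sg,y in best()[:4]:
        f=fitk(sg); print(round(e,4),sg,y,f.x.round(4),'rms',np.sqrt(np.mean(f.fun**2)))
E
python3 fit.py
```

```text
t 14.05 q [0.654, 0.299, -0.688, 1.605, 0.195, 1.308, -1.703] p [0.5637, -0.0912, 0.22] rot [0.999, -0.034, -0.0, 0.0] f [-0.5, 0.5, -0.1] w 0.0862
0.0 (-1, 1, -1, 1, -1, 1, -1) 1.5707963267948966 [ 2.9087  0.5686  0.496   3.0261 -0.0292  0.0844] rms 0.016420002256359183
0.5994 (1, 1, 1, 1, 1, 1, 1) -1.5707963267948966 [ 9.01767e+01  1.05790e+00  3.55500e-01  9.10098e+01 -3.83600e-01
 -6.53000e-02] rms 0.24744825258276995
0.8675 (1, 1, 1, 1, -1, 1, 1) -1.5707963267948966 [ 0.1927 -0.809   0.0686  0.1244  0.1577 -1.1139] rms 0.2504069249805149
0.9315 (-1, 1, -1, 1, 1, 1, -1) 1.5707963267948966 [-0.1593  0.4663  0.4885 -0.0861 -0.0097  0.0218] rms 0.015446056237528975
```

```bash
cat > kin.py <<'E'
from fit import *
SG=(-1,1,-1,1,-1,1,-1)
def rots(q):
    T=R.identity();o=[]
    for i in range(7):
        T=T*R.from_euler('zyzyzyz'[i],SG[i]*q[i]); o.append(T)
    return o
def A(q): # position linear in offsets: base(3), after each joint(3)
    return np.hstack([np.eye(3)]+[T.as_matrix() for T in rots(q)])
prior=np.zeros(24); prior[2]=.3; prior[3*3+2]=.45;prior[5*3+2]=.45;prior[7*3+2]=.25
M=np.vstack([A(q) for q in Q]); 
w=np.full(24,.02); w[[2,11,17,23]]=.003; w[[1]]=.2;w[0]=.2
x=prior+np.linalg.lstsq(np.vstack([M,np.diag(w)]),np.r_[P.ravel()-M@prior,np.zeros(24)],rcond=None)[0]
def fkp(q):
    return A(q)@x, rots(q)[-1]*R.from_euler('z',np.pi/2)
if __name__=='__main__':
    print(x.reshape(8,3).round(3)); print('rms',np.sqrt(np.mean((M@x-P.ravel())**2)))
E
python3 kin.py
```

```text
[[-0.     0.     0.248]
 [-0.001 -0.011 -0.001]
 [ 0.001 -0.011 -0.   ]
 [-0.001 -0.011  0.448]
 [-0.001 -0.011  0.001]
 [ 0.    -0.     0.489]
 [-0.001 -0.     0.002]
 [ 0.    -0.     0.322]]
rms 1.347202104927615e-05
```

```bash
cat > ik.py <<'E'
from kin import *
lo=np.array([-2.6,-.5,-1.47,.16,-1.27,.06,-2.6])+.03; hi=np.array([2.6,2.12,1.34,2.42,4.41,2.06,2.6])-.03
def pose(az,el,yaxis=None):
    # tool z at azimuth az, elevation el (−pi/2 = down); jaws (tool y) horizontal, perpendicular to az
    z=np.array([np.cos(az)*np.cos(el),np.sin(az)*np.cos(el),np.sin(el)])
    y=np.array([-np.sin(az),np.cos(az),0]); return R.from_matrix(np.c_[np.cross(y,z),y,z])
def ik(p,Rt,q0,reg=.003):
    def f(q):
        pp,T=fkp(q); return np.r_[(pp-p)*5,(Rt.inv()*T).as_rotvec(),reg*(q-q0)]
    s=least_squares(f,np.clip(q0,lo+1e-3,hi-1e-3),bounds=(lo,hi))
    return s.x,np.abs(s.fun[:6]).max()
def wrist(q):
    Ts=rots(q); X=x.reshape(8,3); p=X[0].copy(); o=[]
    for i,T in enumerate(Ts):
        p=p+T.apply(X[i+1]); o.append(p.copy())
    return o[2],o[4] # elbow, wrist
if __name__=='__main__':
    rng=np.random.default_rng(0)
    for P0 in ([.5,-.25,.06],[.5,-.25,.09]):
      for deg in range(-180,180,30):
        best=None
        for fl in (0,np.pi):
          Rt=pose(np.radians(deg),0)*R.from_euler('z',fl)
          for k in range(6):
            q,e=ik(np.array(P0),Rt,rng.uniform(lo,hi))
            if e<.02 and (best is None or np.abs(q[4]-1)<np.abs(best[0][4]-1)): best=(q,e,fl)
        print(P0,deg, None if best is None else (best[0].round(2).tolist(),round(best[1],4),round(best[2],1),'elbow,wrist',[w.round(2).tolist() for w in wrist(best[0])]))
E
python3 ik.py
```

```text
[0.5, -0.25, 0.06] -180 None
[0.5, -0.25, 0.06] -150 ([-0.29, 1.36, 0.66, 1.11, 0.35, 2.03, 2.41], np.float64(0.0002), 3.1, 'elbow,wrist', [[0.43, 0.1, 0.35], [0.78, -0.09, 0.06]])
[0.5, -0.25, 0.06] -120 ([-0.08, 1.05, -0.05, 1.5, 1.05, 1.93, -1.1], np.float64(0.0), 0, 'elbow,wrist', [[0.39, -0.0, 0.47], [0.66, 0.03, 0.06]])
[0.5, -0.25, 0.06] -90 ([-0.14, 0.9, -0.1, 1.92, 1.4, 1.71, -1.27], np.float64(0.0), 0, 'elbow,wrist', [[0.35, 0.02, 0.52], [0.5, 0.07, 0.06]])
[0.5, -0.25, 0.06] -60 ([-0.71, 0.94, 0.44, 2.32, 1.69, 1.23, -1.68], np.float64(0.0), 0, 'elbow,wrist', [[0.29, 0.21, 0.51], [0.34, 0.03, 0.06]])
[0.5, -0.25, 0.06] -30 None
[0.5, -0.25, 0.06] 0 ([-0.62, 2.09, 0.98, 2.39, 2.35, 1.93, -0.04], np.float64(0.0153), 3.1, 'elbow,wrist', [[0.33, 0.21, 0.03], [0.18, -0.26, 0.06]])
[0.5, -0.25, 0.06] 30 ([2.22, 2.02, -1.44, 1.97, 0.52, 0.76, -0.09], np.float64(0.0001), 3.1, 'elbow,wrist', [[-0.26, -0.3, 0.04], [0.22, -0.41, 0.06]])
[0.5, -0.25, 0.06] 60 ([1.83, 1.79, -1.44, 1.55, 0.18, 1.3, 0.14], np.float64(0.0), 3.1, 'elbow,wrist', [[-0.13, -0.41, 0.14], [0.34, -0.53, 0.06]])

[... 802 characters left out ...]
0.34, 0.03, 0.09]])
[0.5, -0.25, 0.09] -30 None
[0.5, -0.25, 0.09] 0 ([2.43, 2.09, -1.28, 2.35, 1.84, 0.18, 1.86], np.float64(0.0002), 0, 'elbow,wrist', [[-0.31, -0.23, 0.01], [0.18, -0.25, 0.09]])
[0.5, -0.25, 0.09] 30 ([2.18, 1.85, -1.42, 1.99, 0.29, 0.69, 0.03], np.float64(0.0), 3.1, 'elbow,wrist', [[-0.26, -0.34, 0.11], [0.22, -0.41, 0.09]])
[0.5, -0.25, 0.09] 60 ([1.71, 1.4, -1.12, 1.58, -0.32, 1.29, 0.46], np.float64(0.0), 3.1, 'elbow,wrist', [[-0.09, -0.43, 0.31], [0.34, -0.53, 0.09]])
[0.5, -0.25, 0.09] 90 ([1.14, 1.24, -0.6, 1.17, -0.58, 1.92, 0.68], np.float64(0.0), 3.1, 'elbow,wrist', [[0.15, -0.4, 0.39], [0.5, -0.57, 0.09]])
[0.5, -0.25, 0.09] 120 None
[0.5, -0.25, 0.09] 150 None
```

```bash
cat > plan.py <<'E'
from ik import *
d=np.radians
def run(name,q,keys,n=6):
    # keys: list of (G position, az, el)
    prev=None;worst=0
    for i,(G,az,el) in enumerate(keys):
        seg=[(G,az,el)] if i==0 else [(keys[i-1][0]+(np.array(G)-keys[i-1][0])*t,keys[i-1][1]+(az-keys[i-1][1])*t,keys[i-1][2]+(el-keys[i-1][2])*t) for t in np.linspace(0,1,n+1)[1:]]
        for g,a,e in seg:
            Rt=pose(d(a),d(e)); p=np.array(g)+Rt.apply([0,0,.002])
            q,err=ik(p,Rt,q,.003 if prev is not None else .02); prev=1; worst=max(worst,err)
        print(name,np.round(G,3),az,el,'q',q.round(2).tolist(),'err',round(err,4),'worst',round(worst,4),'elb/wr',[w.round(2).tolist() for w in wrist(q)])
    return q
if __name__=='__main__':
  q0=np.array(json.loads(open('log.txt').readlines()[-1])[0])
  for t1 in (0,10,20):
    c=np.array([.54,.172,0]); 
    q=run('S1 t%d'%t1,q0,[(c+[0,0,.25],-85,-90-t1),(c+[0,0,.07],-85,-90-t1),(c+[0,0,.2],-85,-90-t1),(np.array([.48,-.2,.2]),-88,-90-t1),(np.array([.48,-.25,.15]),-90,-t1),(np.array([.48,-.25,.047]),-90,-t1)])
  for t2 in (0,10,20):
    q=run('S2 t%d'%t2,q0,[(np.array([.48,-.27,.2]),-90,-90-t2),(np.array([.48,-.27,.04]),-90,-90-t2),(np.array([.48,-.27,.15]),-90,-90-t2),(np.array([.47,-.25,.15]),-90,-t2),(np.array([.47,-.25,.07]),-90,-t2)])
E
python3 plan.py
```

```text
S1 t0 [0.54  0.172 0.25 ] -85 -90 q [0.49, 0.39, -1.1, 1.56, 0.35, 1.4, -0.56] err 0.0005 worst 0.0005 elb/wr [[0.15, -0.11, 0.66], [0.54, 0.17, 0.57]]
S1 t0 [0.54  0.172 0.07 ] -85 -90 q [0.39, 0.57, -0.98, 1.76, 0.53, 1.1, -0.68] err 0.0 worst 0.0005 elb/wr [[0.22, -0.12, 0.62], [0.54, 0.17, 0.39]]
S1 t0 [0.54  0.172 0.2  ] -85 -90 q [0.47, 0.43, -1.08, 1.63, 0.39, 1.31, -0.58] err 0.0 worst 0.0005 elb/wr [[0.16, -0.11, 0.65], [0.54, 0.17, 0.52]]
S1 t0 [ 0.48 -0.2   0.2 ] -88 -90 q [1.17, 0.26, -0.98, 1.75, 0.22, 1.25, 0.17] err 0.0 worst 0.0005 elb/wr [[0.02, -0.12, 0.68], [0.48, -0.2, 0.52]]
S1 t0 [ 0.48 -0.25  0.15] -90 0 q [0.27, 0.77, -0.56, 2.01, 1.58, 1.98, -1.16] err 0.0 worst 0.0005 elb/wr [[0.3, -0.11, 0.57], [0.48, 0.07, 0.15]]
S1 t0 [ 0.48  -0.25   0.047] -90 0 q [0.23, 1.0, -0.5, 1.94, 1.62, 1.99, -1.31] err 0.0 worst 0.0005 elb/wr [[0.36, -0.12, 0.48], [0.48, 0.07, 0.05]]
S1 t10 [0.54  0.172 0.25 ] -85 -100 q [0.66, 0.42, -1.21, 1.59, 0.24, 1.32, -0.46] err 0.0005 worst 0.0005 elb/wr [[0.13, -0.14, 0.65], [0.54, 0.12, 0.57]]
S1 t10 [0.54  0.172 0.07 ] -85 -100 q [0.55
[... 3204 characters left out ...]
53, 0.24, 1.46, 0.26] err 0.0008 worst 0.0008 elb/wr [[0.01, -0.27, 0.6], [0.48, -0.38, 0.5]]
S2 t20 [ 0.48 -0.27  0.04] -90 -110 q [1.36, 0.79, -1.05, 1.66, 0.37, 1.2, 0.25] err 0.0 worst 0.0008 elb/wr [[0.04, -0.32, 0.55], [0.48, -0.38, 0.34]]
S2 t20 [ 0.48 -0.27  0.15] -90 -110 q [1.41, 0.67, -1.14, 1.59, 0.28, 1.37, 0.26] err 0.0 worst 0.0008 elb/wr [[0.02, -0.29, 0.59], [0.48, -0.38, 0.45]]
S2 t20 [ 0.47 -0.25  0.15] -90 -20 q [0.53, 0.58, -0.83, 2.06, 1.45, 1.74, -1.0] err 0.0 worst 0.0008 elb/wr [[0.2, -0.15, 0.62], [0.47, 0.05, 0.26]]
S2 t20 [ 0.47 -0.25  0.07] -90 -20 q [0.47, 0.76, -0.75, 2.05, 1.52, 1.75, -1.14] err 0.0 worst 0.0008 elb/wr [[0.27, -0.17, 0.57], [0.47, 0.05, 0.18]]
```

```bash
cat > p2.py <<'E'
from plan import *
import plan
_p=pose
plan.pose=lambda a,e:_p(a,e)*R.from_euler('z',np.pi)
q0=np.array(json.loads(open('log.txt').readlines()[-1])[0])
import io,contextlib
for t in (10,20,30):
  for x,y in ((.48,-.2),(.48,-.27),(.55,-.25),(.42,-.2)):
   for az in (70,90):
    c=np.array([.54,.176,0]); b=io.StringIO()
    with contextlib.redirect_stdout(b):
      run('S1',q0,[(c+[0,0,.25],az+5,-90-t),(c+[0,0,.07],az+5,-90-t),(c+[0,0,.2],az+5,-90-t),(np.array([x,y,.2]),az,-90-t),(np.array([x,y,.15]),az,-t),(np.array([x,y,.047]),az,-t)])
    L=b.getvalue().strip().split('\n'); print(t,x,y,az,L[-1][20:], '| start err',L[1].split('err')[1][:14])
E
python3 p2.py
```

```text
10 0.48 -0.2 70 .047] 70 -10 q [1.44, 1.12, -0.78, 1.62, -0.51, 1.37, 0.71] err 0.0 worst 0.0003 elb/wr [[0.02, -0.41, 0.44], [0.37, -0.5, 0.1]] | start err  0.0 worst 0.0
10 0.48 -0.2 90 .047] 90 -10 q [1.27, 1.22, -0.79, 1.36, -0.33, 1.67, 0.65] err 0.0 worst 0.0004 elb/wr [[0.1, -0.41, 0.39], [0.48, -0.52, 0.1]] | start err  0.0 worst 0.0
10 0.48 -0.27 70 .047] 70 -10 q [1.46, 1.19, -0.8, 1.45, -0.44, 1.49, 0.64] err 0.0 worst 0.0003 elb/wr [[0.01, -0.42, 0.41], [0.37, -0.57, 0.1]] | start err  0.0 worst 0.0
10 0.48 -0.27 90 .047] 90 -10 q [1.27, 1.28, -0.79, 1.18, -0.29, 1.81, 0.62] err 0.0 worst 0.0004 elb/wr [[0.1, -0.42, 0.37], [0.48, -0.59, 0.1]] | start err  0.0 worst 0.0
10 0.55 -0.25 70 .047] 70 -10 q [1.42, 1.31, -0.96, 1.36, -0.32, 1.41, 0.5] err 0.0 worst 0.0003 elb/wr [[0.03, -0.43, 0.35], [0.44, -0.55, 0.1]] | start err  0.0 worst 0.0
10 0.55 -0.25 90 .047] 90 -10 q [1.2, 1.39, -0.93, 1.05, -0.22, 1.78, 0.5] err 0.0 worst 0.0004 elb/wr [[0.13, -0.42, 0.32], [0.55, -0.57, 0.1]] | start err  0.0 worst 0.0
10 0.42 -0.2 70 .047] 70 -10 q [1.38, 0.98, -0.55, 1.72, -0.65, 1
[... 2356 characters left out ...]
t 0.0
30 0.55 -0.25 70 .047] 70 -30 q [1.36, 1.05, -0.88, 1.47, -0.25, 1.26, 0.44] err 0.0 worst 0.0005 elb/wr [[0.05, -0.39, 0.46], [0.45, -0.51, 0.21]] | start err  0.0 worst 0.0
30 0.55 -0.25 90 .047] 90 -30 q [1.17, 1.14, -0.82, 1.21, -0.14, 1.59, 0.53] err 0.0 worst 0.0004 elb/wr [[0.13, -0.39, 0.43], [0.55, -0.53, 0.21]] | start err  0.0 worst 0.0
30 0.42 -0.2 70 .047] 70 -30 q [1.22, 0.7, -0.41, 1.83, -0.65, 1.31, 0.87] err 0.0 worst 0.0005 elb/wr [[0.07, -0.28, 0.59], [0.32, -0.46, 0.21]] | start err  0.0 worst 0.0
30 0.42 -0.2 90 .047] 90 -30 q [1.09, 0.8, -0.41, 1.63, -0.45, 1.52, 0.89] err 0.0 worst 0.0004 elb/wr [[0.12, -0.3, 0.56], [0.42, -0.48, 0.21]] | start err  0.0 worst 0.0
```

```bash
cat > go.py <<'E'
import sys
from ik import *
def delta(G,az,el,s=None):
    s=s or r.read_state(); Rt=pose(np.radians(az),np.radians(el))*R.from_euler('z',np.pi)
    p=np.array(G)+Rt.apply([0,0,.002]); R0=R.from_quat(s['eef_rot'])
    rv=(Rt*R0.inv()).as_rotvec(); d=p-np.array(s['ee_pos'])
    print('linear',(d/.3).round(3).tolist(),'rot',(rv/np.pi).round(3).tolist(),'rows>=',int(max(np.ceil(np.linalg.norm(d)/.05),np.ceil(np.degrees(np.linalg.norm(rv))/8.59))),'TCP',p.round(4))
E
python3 - <<'E'
from go import *
delta([.5395,.1845,.26],95.2,-110)
E
```

```text
linear [-0.081, 0.917, 0.127] rot [-0.09, 0.088, 0.545] rows>= 12 TCP [0.5396 0.1838 0.2581]
```

Request:
{"method": "apply_moves", "body": {"commands": [{"linear": [0,0.1,0.127],"rot": [0,0,0.04],"grip": -1},{"linear": [-0.02,0.25,0.127],"rot": [-0.01,0.01,0.085],"grip": -1},{"linear": [-0.081,0.917,0.127],"rot": [-0.09,0.088,0.545],"grip": -1},{"linear": [-0.081,0.917,0.127],"rot": [-0.09,0.088,0.545],"grip": -1},{"linear": [-0.081,0.917,0.127],"rot": [-0.09,0.088,0.545],"grip": -1},{"linear": [-0.081,0.917,0.127],"rot": [-0.09,0.088,0.545],"grip": -1},{"linear": [-0.081,0.917,0.127],"rot": [-0.09,0.088,0.545],"grip": -1},{"linear": [-0.081,0.917,0.127],"rot": [-0.09,0.088,0.545],"grip": -1},{"linear": [-0.081,0.917,0.127],"rot": [-0.09,0.088,0.545],"grip": -1},{"linear": [-0.081,0.917,0.127],"rot": [-0.09,0.088,0.545],"grip": -1},{"linear": [-0.081,0.917,0.127],"rot": [-0.09,0.088,0.545],"grip": -1},{"linear": [-0.081,0.917,0.127],"rot": [-0.09,0.088,0.545],"grip": -1},{"linear": [-0.081,0.917,0.127],"rot": [-0.09,0.088,0.545],"grip": -1},{"linear": [-0.081,0.917,0.127],"rot": [-0.09,0.088,0.545],"grip": -1},{"linear": [-0.081,0.917,0.127],"rot": [-0.09,0.088,0.545],"grip": -1}]}}

```text
time: 15.55
ee_pos: [0.5399, 0.1835, 0.2584]
eef_rot: [0.665, 0.727, -0.117, 0.128]
ft_force: [-0.9, -0.5, 0.6]
width: 0.0871
```

```bash
python3 - <<'E'
from go import *
s=log(); delta([.5395,.1845,.26],95.2,-110,s)
p=r.camera('wrist'); save(p,'w7.png'); t=r.camera('top'); save(t,'t7.png')
import pickle; pickle.dump((p,t),open('w7.pkl','wb'))
c=np.array([.5405,.1767]);u=np.array([.996,.09]);v=np.array([-.09,.996])
print('rim proj',proj(p,[np.r_[c+a*.031*u+b*.031*v,.11] for a,b in((1,1),(1,-1),(-1,-1),(-1,1))]).round(0).tolist())
a=cv2.imread('pics/w7.png'); b=cv2.imread('pics/t7.png')[150:310,220:450]
cv2.imwrite('pics/v7.png',np.hstack([cv2.resize(a,(500,375)),cv2.copyMakeBorder(cv2.resize(b,(300,209),interpolation=3),0,166,0,0,0)]))
E
```

```text
t 15.55 q [0.169, 0.479, -1.023, 1.472, 0.656, 1.666, -0.783] p [0.5399, 0.1835, 0.2584] rot [0.665, 0.727, -0.117, 0.128] f [-0.9, -0.5, 0.6] w 0.0871
linear [-0.001, 0.001, -0.001] rot [-0.0, -0.0, 0.001] rows>= 1 TCP [0.5396 0.1838 0.2581]
rim proj [[323.0, 99.0], [318.0, 173.0], [242.0, 173.0], [236.0, 99.0]]
```

View pics/v7.png

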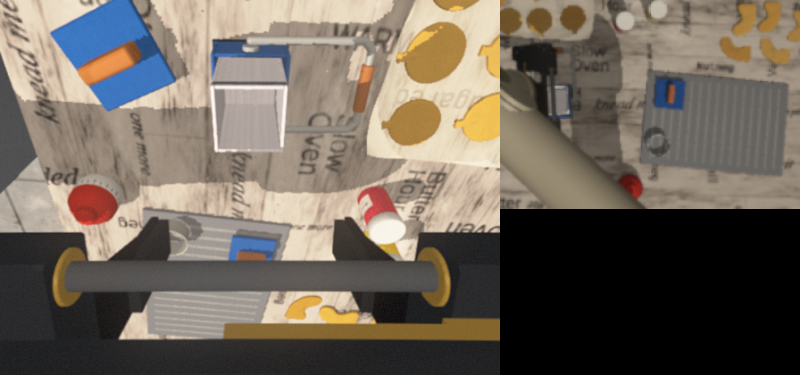

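```bash
python3 - <<'E'
from go import *
import pickle; p,t=pickle.load(open('w7.pkl','rb'))
for z in (.11,.114):
  c=atz(p,np.array([[211,84],[287,84],[284,151],[215,152]])*1.12,z); print(c.mean(0).round(4),np.linalg.norm(np.diff(c,axis=0),axis=1).round(4),np.arctan2(*(c[1]-c[0])[[1,0]]))
# lid on mat and mat corners, top view crop scale 230/300
f=lambda u,v:[220+u*230/300,150+v*160/209]
print('mat',atz(t,[f(651,70) if 0 else f(151,70),f(287,85),f(281,175),f(140,161)],.006).round(3).tolist()); print('lid',atz(t,[f(169,95)],.02).round(3))
E
```

```text
[0.5398 0.18   0.11  ] [0.06   0.0617 0.0623] 0.08796506834237162
[0.5396 0.1819 0.114 ] [0.0591 0.0607 0.0613] 0.08796506834237201
mat [[0.619, -0.047, 0.006], [0.593, -0.374, 0.006], [0.379, -0.361, 0.006], [0.405, -0.025, 0.006]]
lid [[ 0.56  -0.088  0.02 ]]
```

```bash
python3 - <<'E'
from go import *
s=r.read_state(); delta([.5390,.1860,.090],95.0,-110,s); delta([.5390,.1860,.072],95.0,-110,s)
E
```

```text
linear [-0.003, 0.006, -0.569] rot [-0.0, -0.0, -0.001] rows>= 4 TCP [0.5391 0.1853 0.0881]
linear [-0.003, 0.006, -0.629] rot [-0.0, -0.0, -0.001] rows>= 4 TCP [0.5391 0.1853 0.0701]
```

Request:
{"method": "apply_moves", "body": {"commands": [{"linear": [-0.003,0.006,-0.15],"rot": [0,0,0],"grip": -1},{"linear": [-0.003,0.006,-0.3],"rot": [0,0,0],"grip": -1},{"linear": [-0.003,0.006,-0.42],"rot": [0,0,0],"grip": -1},{"linear": [-0.003,0.006,-0.52],"rot": [0,0,0],"grip": -1},{"linear": [-0.003,0.006,-0.569],"rot": [0,0,0],"grip": -1},{"linear": [-0.003,0.006,-0.6],"rot": [0,0,0],"grip": -1},{"linear": [-0.003,0.006,-0.62],"rot": [0,0,0],"grip": -1},{"linear": [-0.003,0.006,-0.62],"rot": [0,0,0],"grip": -1},{"linear": [-0.003,0.006,-0.62],"rot": [0,0,0],"grip": -1}]}}

```text
time: 16.55
ee_pos: [0.5394, 0.1862, 0.0741]
eef_rot: [0.664, 0.728, -0.116, 0.128]
ft_force: [-0.1, 0.4, 0.7]
width: 0.0872
```

Request:
{"method": "apply_moves", "body": {"commands": [{"linear": [0,0,-0.01],"rot": [0,0,0],"grip": -1},{"linear": [0,0,-0.01],"rot": [0,0,0],"grip": 1},{"linear": [0,0,-0.01],"rot": [0,0,0],"grip": 1},{"linear": [0,0,-0.01],"rot": [0,0,0],"grip": 1},{"linear": [0,0,-0.01],"rot": [0,0,0],"grip": 1},{"linear": [0,0,-0.01],"rot": [0,0,0],"grip": 1},{"linear": [0,0,-0.01],"rot": [0,0,0],"grip": 1},{"linear": [0,0,-0.01],"rot": [0,0,0],"grip": 1}], "newtons": 45}}

```text
time: 17.35
ee_pos: [0.5389, 0.1859, 0.0702]
eef_rot: [0.663, 0.728, -0.117, 0.128]
ft_force: [0.4, 0.0, 1.1]
width: 0.0617
```

```bash
python3 - <<'E'
from go import *
s=log()
B=np.array([.54,.178,.005])
for G in ([.539,.186,.25],):
  delta(G,95.0,-110,s)
E
```

```text
t 17.35 q [0.109, 0.662, -0.93, 1.664, 0.8, 1.395, -0.962] p [0.5389, 0.1859, 0.0702] rot [0.663, 0.728, -0.117, 0.128] f [0.4, 0.0, 1.1] w 0.0617
linear [0.0, -0.002, 0.593] rot [-0.0, -0.0, -0.002] rows>= 4 TCP [0.5391 0.1853 0.2481]
```

Request:
{"method": "apply_moves", "body": {"commands": [{"linear": [0,0,0.05],"rot": [0,0,0],"grip": 1},{"linear": [0,0,0.12],"rot": [0,0,0],"grip": 1},{"linear": [0,0,0.2],"rot": [0,0,0],"grip": 1},{"linear": [0,0,0.3],"rot": [0,0,0],"grip": 1},{"linear": [0,0,0.4],"rot": [0,0,0],"grip": 1},{"linear": [0,0,0.5],"rot": [0,0,0],"grip": 1},{"linear": [0,0,0.6],"rot": [0,0,0],"grip": 1},{"linear": [0,0,0.6],"rot": [0,0,0],"grip": 1}]}}

```text
time: 18.15
ee_pos: [0.5397, 0.1873, 0.2559]
eef_rot: [0.664, 0.728, -0.113, 0.129]
ft_force: [0.2, 0.3, -1.0]
width: 0.0615
```

Request:
{"method": "apply_moves", "body": {"commands": [{"linear": [-0.02,-0.1,0],"rot": [0,0,0],"grip": 1},{"linear": [-0.04,-0.22,0],"rot": [0,0,0],"grip": 1},{"linear": [-0.06,-0.34,0],"rot": [0,0,0],"grip": 1},{"linear": [-0.08,-0.46,0],"rot": [0,0,0],"grip": 1},{"linear": [-0.1,-0.58,0],"rot": [0,0,0],"grip": 1},{"linear": [-0.12,-0.7,0],"rot": [0,0,0],"grip": 1},{"linear": [-0.14,-0.82,0],"rot": [0,0,0],"grip": 1},{"linear": [-0.16,-0.94,0],"rot": [0,0,0],"grip": 1},{"linear": [-0.17,-1,0],"rot": [0,0,0],"grip": 1},{"linear": [-0.17,-1,0],"rot": [0,0,0],"grip": 1}]}}

```text
time: 19.15
ee_pos: [0.4868, -0.1171, 0.2507]
eef_rot: [0.665, 0.726, -0.118, 0.128]
ft_force: [-0.1, 0.8, -0.4]
width: 0.0615
```

```bash
python3 kin.py; python3 - <<'E'
from go import *
s=log()
G=np.array([.485,-.21,.20])
delta(G,95.0,-20,s)
q=np.array(s['joint_positions']);e0=-110
for e in np.arange(-110,-19,15):
  Rt=pose(np.radians(95),np.radians(e))*R.from_euler('z',np.pi)
  q,err=ik(G+Rt.apply([0,0,.002]),Rt,q); print(e,q.round(2).tolist(),round(err,4))
E
```

```text
[[-0.    -0.     0.259]
 [ 0.    -0.011 -0.001]
 [ 0.    -0.011 -0.   ]
 [-0.    -0.012  0.449]
 [-0.    -0.012  0.001]
 [ 0.    -0.     0.489]
 [-0.    -0.     0.002]
 [ 0.    -0.     0.332]]
rms 5.950346161388167e-06
t 19.15 q [0.865, 0.086, -0.983, 1.81, 0.436, 1.32, -0.147] p [0.4868, -0.1171, 0.2507] rot [0.665, 0.726, -0.118, 0.128] f [-0.1, 0.8, -0.4] w 0.0615
linear [-0.007, -0.303, -0.171] rot [0.498, 0.044, -0.0] rows>= 11 TCP [ 0.4848 -0.2081  0.1993]
-110 [0.95, 0.16, -0.9, 1.86, 0.51, 1.18, -0.05] 0.0
-95 [1.09, 0.23, -0.91, 1.77, 0.28, 1.22, 0.18] 0.0
-80 [1.18, 0.35, -0.92, 1.67, 0.12, 1.32, 0.34] 0.0
-65 [1.24, 0.5, -0.92, 1.56, 0.0, 1.45, 0.43] 0.0
-50 [1.26, 0.67, -0.92, 1.47, -0.1, 1.57, 0.47] 0.0
-35 [1.27, 0.83, -0.92, 1.38, -0.2, 1.69, 0.49] 0.0
-20 [1.28, 0.99, -0.92, 1.32, -0.3, 1.79, 0.49] 0.0
```

Request:
{"method": "apply_moves", "body": {"commands": [{"linear": [0,-0.1,-0.05],"rot": [0.04,0.004,0],"grip": 1},{"linear": [-0.007,-0.2,-0.1],"rot": [0.085,0.008,0],"grip": 1},{"linear": [-0.007,-0.3,-0.15],"rot": [0.13,0.012,0],"grip": 1},{"linear": [-0.007,-0.387,-0.171],"rot": [0.175,0.016,0],"grip": 1},{"linear": [-0.007,-0.387,-0.171],"rot": [0.22,0.02,0],"grip": 1},{"linear": [-0.007,-0.387,-0.171],"rot": [0.265,0.024,0],"grip": 1},{"linear": [-0.007,-0.387,-0.171],"rot": [0.31,0.028,0],"grip": 1},{"linear": [-0.007,-0.387,-0.171],"rot": [0.355,0.032,0],"grip": 1},{"linear": [-0.007,-0.387,-0.171],"rot": [0.4,0.036,0],"grip": 1},{"linear": [-0.007,-0.387,-0.171],"rot": [0.445,0.04,0],"grip": 1},{"linear": [-0.007,-0.387,-0.171],"rot": [0.48,0.043,0],"grip": 1},{"linear": [-0.007,-0.387,-0.171],"rot": [0.498,0.044,0],"grip": 1},{"linear": [-0.007,-0.387,-0.171],"rot": [0.498,0.044,0],"grip": 1},{"linear": [-0.007,-0.387,-0.171],"rot": [0.498,0.044,0],"grip": 1}]}}

```text
time: 20.55
ee_pos: [0.4863, -0.2297, 0.1993]
eef_rot: [0.552, 0.606, 0.389, -0.422]
ft_force: [0.7, -0.4, -1.1]
width: 0.0617
```

```bash
python3 - <<'E'
from go import *
s=log()
delta([.485,-.235,.0445],95.0,-20,s)
q=r.camera('side'); save(q,'s8.png'); b=cv2.imread('pics/s8.png')[120:420,120:480]
p=r.camera('wrist'); save(p,'w8.png'); a=cv2.imread('pics/w8.png')
cv2.imwrite('pics/v8.png',np.hstack([cv2.resize(a,(380,285)),cv2.resize(b,(420,285*1),interpolation=3)]))
E
```

```text
t 20.55 q [1.237, 0.983, -0.833, 1.261, -0.336, 1.843, 0.534] p [0.4863, -0.2297, 0.1993] rot [0.552, 0.606, 0.389, -0.422] f [0.7, -0.4, -1.1] w 0.0617
linear [-0.005, -0.011, -0.518] rot [0.0, 0.002, -0.001] rows>= 4 TCP [ 0.4848 -0.2331  0.0438]
```

View pics/v8.png

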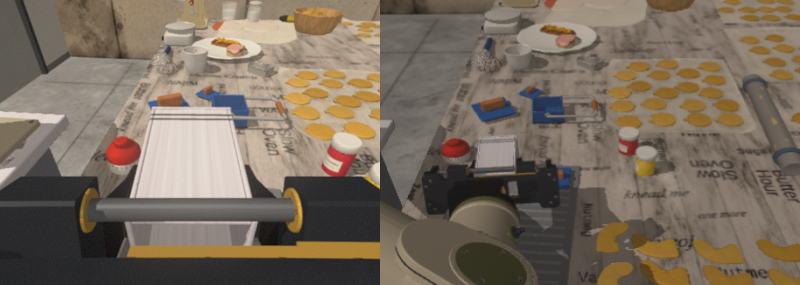

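```bash
python3 - <<'E'
from go import *
s=r.read_state(); p=r.camera('wrist'); save(p,'w9.png')
T=R.from_quat(s['eef_rot']); G=np.array(s['ee_pos'])-T.apply([0,0,.002])
u=T.apply([0,1,0])
for dt in (-6,-3,0,3,6):
  n=np.array([-.087,.996,0]);v=np.array([0,0,1.])
  rot=R.from_rotvec(u*np.radians(dt)); n2,v2=rot.apply(n),rot.apply(v)
  X=[G+sx*.031*u+ax*n2+(.031-.0075)*v2 for sx,ax in((-1,.067),(1,.067),(-1,-.038),(1,-.038))]
  Y=[G+sx*.031*u+.067*n2+(-.031-.0075)*v2 for sx in(-1,1)]
  print(dt,proj(p,X).round(0).tolist(),'low far',proj(p,Y).round(0).tolist())
g=cv2.cvtColor(p['frame'],cv2.COLOR_RGB2GRAY).astype(int)
print(g[145:185,280])
E
```

```text
-6 [[223.0, 165.0], [336.0, 165.0], [176.0, 310.0], [378.0, 310.0]] low far [[230.0, 254.0], [328.0, 254.0]]
-3 [[222.0, 160.0], [337.0, 160.0], [176.0, 318.0], [378.0, 318.0]] low far [[230.0, 248.0], [328.0, 248.0]]
0 [[221.0, 156.0], [337.0, 156.0], [177.0, 325.0], [378.0, 325.0]] low far [[230.0, 242.0], [328.0, 242.0]]
3 [[220.0, 151.0], [338.0, 151.0], [177.0, 333.0], [378.0, 333.0]] low far [[230.0, 235.0], [328.0, 235.0]]
6 [[219.0, 147.0], [339.0, 147.0], [177.0, 340.0], [378.0, 340.0]] low far [[230.0, 229.0], [328.0, 229.0]]
[174 171 175 175 179 176 179 175 180 175 170 151 155 188 210 204 216 223
 220 218 219 217 186 139 121 171 211 220 200 154 116 140 193 215 222 218
 220 222 217 219]
```

Request:
{"method": "apply_moves", "body": {"commands": [{"linear": [-0.005,-0.011,-0.12],"rot": [0,0,0],"grip": 1},{"linear": [-0.005,-0.011,-0.24],"rot": [0,0,0],"grip": 1},{"linear": [-0.005,-0.011,-0.36],"rot": [0,0,0],"grip": 1},{"linear": [-0.005,-0.011,-0.44],"rot": [0,0,0],"grip": 1},{"linear": [-0.005,-0.011,-0.48],"rot": [0,0,0],"grip": 1},{"linear": [-0.005,-0.011,-0.495],"rot": [0,0,0],"grip": 1},{"linear": [-0.005,-0.011,-0.495],"rot": [0,0,0],"grip": 1},{"linear": [-0.005,-0.011,-0.495],"rot": [0,0,0],"grip": 1}]}}

```text
time: 21.5
ee_pos: [0.4849, -0.2339, 0.0518]
eef_rot: [0.552, 0.606, 0.389, -0.421]
ft_force: [0.4, -0.7, -0.3]
width: 0.0618
```

Request:
{"method": "apply_moves", "body": {"commands": [{"linear": [0,0,-0.008],"rot": [0,0,0],"grip": 1},{"linear": [0,0,-0.016],"rot": [0,0,0],"grip": 1},{"linear": [0,0,-0.02],"rot": [0,0,0],"grip": 1},{"linear": [0,0,-0.02],"rot": [0,0,0],"grip": 1}]}}

```text
time: 21.9
ee_pos: [0.4843, -0.2336, 0.0444]
eef_rot: [0.552, 0.605, 0.389, -0.422]
ft_force: [-0.7, -0.2, 1.1]
width: 0.062
```

Request:
{"method": "apply_moves", "body": {"commands": [{"linear": [0,0,-0.004],"rot": [0,0,0],"grip": 1},{"linear": [0,0,-0.006],"rot": [0,0,0],"grip": 1},{"linear": [0,0,-0.006],"rot": [0,0,0],"grip": 1}]}}

```text
time: 22.2
ee_pos: [0.4843, -0.2337, 0.0443]
eef_rot: [0.551, 0.605, 0.39, -0.422]
ft_force: [-5.7, -2.0, 11.5]
width: 0.0618
```

Request:
{"method": "apply_moves", "body": {"commands": [{"linear": [0,0,0.003],"rot": [0,0,0],"grip": 1},{"linear": [0,0,0.003],"rot": [0,0,0],"grip": 1},{"linear": [0,0,0.003],"rot": [0,0,0],"grip": 1},{"linear": [0,0,0.003],"rot": [0,0,0],"grip": -0.6},{"linear": [0,0,0.003],"rot": [0,0,0],"grip": -1},{"linear": [0,0,0.003],"rot": [0,0,0],"grip": -1},{"linear": [0,0,0.003],"rot": [0,0,0],"grip": -1},{"linear": [0,0,0.003],"rot": [0,0,0],"grip": -1},{"linear": [0,0,0.003],"rot": [0,0,0],"grip": -1}], "newtons": 4}}

```text
time: 23.1
ee_pos: [0.4843, -0.2335, 0.0433]
eef_rot: [0.552, 0.605, 0.389, -0.422]
ft_force: [-0.2, 0.2, -0.5]
width: 0.0868
```

```bash
python3 - <<'E'
from go import *
s=log(); p=r.camera('wrist'); save(p,'w10.png')
T=R.from_quat(s['eef_rot']); G=np.array([.4843,-.2330,.0445]); u=T.apply([0,1,0]); n=np.array([-.087,.996,0]);v=np.array([0,0,1.])
X=[np.r_[(G+sx*.031*u+ax*n)[:2],.068] for sx,ax in((-1,.067),(1,.067),(-1,-.038),(1,-.038))]
print(proj(p,X).round(0).tolist())
g=cv2.cvtColor(p['frame'],cv2.COLOR_RGB2GRAY).astype(int); print(g[145:185,280])
# retreat straight back along -tool z
z=T.apply([0,0,1]); print('back 0.12 units', (-z*.12/.3).round(3))
E
```

```text
t 23.1 q [1.197, 1.183, -0.748, 1.242, -0.216, 1.728, 0.671] p [0.4843, -0.2335, 0.0433] rot [0.552, 0.605, 0.389, -0.422] f [-0.2, 0.2, -0.5] w 0.0868
[[221.0, 153.0], [337.0, 153.0], [178.0, 317.0], [377.0, 318.0]]
[ 98 100 100  98 101 108 108 115 126 124 135 193 223 220 211 217 229 231
 231 231 228 184 132 152 208 230 227 193 134 129 193 229 230 229 229 230
 230 230 230 230]
back 0.12 units [ 0.033 -0.375  0.137]
```

Request:
{"method": "apply_moves", "body": {"commands": [{"linear": [0.008,-0.09,0.034],"rot": [0,0,0],"grip": -1},{"linear": [0.016,-0.18,0.067],"rot": [0,0,0],"grip": -1},{"linear": [0.025,-0.28,0.103],"rot": [0,0,0],"grip": -1},{"linear": [0.033,-0.375,0.14],"rot": [0,0,0],"grip": -1},{"linear": [0.033,-0.4,0.28],"rot": [0,0,0],"grip": -1},{"linear": [0.033,-0.3,0.42],"rot": [-0.045,-0.004,0],"grip": -1},{"linear": [0.033,-0.2,0.55],"rot": [-0.09,-0.008,0],"grip": -1},{"linear": [0.033,-0.1,0.6],"rot": [-0.135,-0.012,0],"grip": -1},{"linear": [0.02,0,0.6],"rot": [-0.18,-0.016,0],"grip": -1},{"linear": [0.01,0.085,0.6],"rot": [-0.225,-0.02,0],"grip": -1},{"linear": [-0.007,0.085,0.6],"rot": [-0.27,-0.024,0],"grip": -1},{"linear": [-0.007,0.085,0.6],"rot": [-0.315,-0.028,0],"grip": -1},{"linear": [-0.007,0.085,0.6],"rot": [-0.36,-0.032,0],"grip": -1},{"linear": [-0.007,0.085,0.6],"rot": [-0.405,-0.036,0],"grip": -1},{"linear": [-0.007,0.085,0.6],"rot": [-0.45,-0.04,0],"grip": -1},{"linear": [-0.007,0.085,0.6],"rot": [-0.47,-0.041,0],"grip": -1},{"linear": [-0.007,0.085,0.6],"rot": [-0.47,-0.041,0],"grip": -1},{"linear": [-0.007,0.085,0.6],"rot": [-0.47,-0.041,0],"grip": -1}]}}

```text
time: 24.95
ee_pos: [0.4821, -0.2081, 0.2234]
eef_rot: [0.668, 0.733, -0.087, 0.095]
ft_force: [-0.0, -0.4, -0.4]
width: 0.087
```

```bash
python3 - <<'E'
from go import *
s=log(); delta([.4822,-.208,.038],95.0,-105,s)
p=r.camera('wrist'); save(p,'w11.png')
import pickle; pickle.dump(p,open('w11.pkl','wb'))
u=np.array([.996,.087,0]);n=np.array([-.087,.996,0]);B=np.array([.4785,-.166,.068])
print(proj(p,[B-.031*u,B+.031*u,B+.031*u-.105*n,B-.031*u-.105*n]).round(0).tolist())
t=r.camera('top'); save(t,'t11.png')
a=cv2.imread('pics/w11.png'); b=cv2.imread('pics/t11.png')[150:310,220:450]
cv2.imwrite('pics/v9.png',np.hstack([cv2.resize(a,(500,375)),cv2.copyMakeBorder(cv2.resize(b,(300,209),interpolation=3),0,166,0,0,0)]))
E
```

```text
t 24.95 q [0.976, 0.127, -0.863, 1.808, 0.373, 1.218, 0.088] p [0.4821, -0.2081, 0.2234] rot [0.668, 0.733, -0.087, 0.095] f [-0.0, -0.4, -0.4] w 0.087
linear [0.001, -0.001, -0.625] rot [-0.001, -0.0, -0.001] rows>= 4 TCP [ 0.4822 -0.2085  0.0361]
[[237.0, 88.0], [323.0, 88.0], [315.0, 210.0], [244.0, 210.0]]
```

View pics/v9.png

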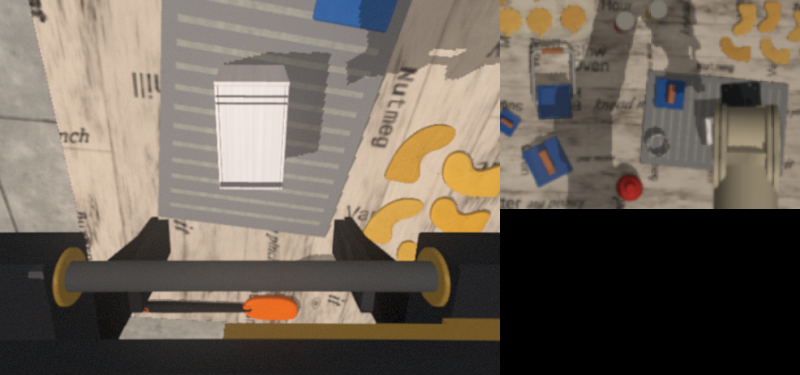

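Request:
{"method": "apply_moves", "body": {"commands": [{"linear": [0.003,-0.001,-0.15],"rot": [0,0,0],"grip": -1},{"linear": [0.003,-0.001,-0.3],"rot": [0,0,0],"grip": -1},{"linear": [0.003,-0.001,-0.43],"rot": [0,0,0],"grip": -1},{"linear": [0.003,-0.001,-0.53],"rot": [0,0,0],"grip": -1},{"linear": [0.003,-0.001,-0.59],"rot": [0,0,0],"grip": -1},{"linear": [0.003,-0.001,-0.61],"rot": [0,0,0],"grip": -1},{"linear": [0.003,-0.001,-0.62],"rot": [0,0,0],"grip": -1},{"linear": [0.003,-0.001,-0.62],"rot": [0,0,0],"grip": -1},{"linear": [0.003,-0.001,-0.62],"rot": [0,0,0],"grip": -1}]}}

```text
time: 25.95
ee_pos: [0.4838, -0.2088, 0.0384]
eef_rot: [0.669, 0.732, -0.087, 0.096]
ft_force: [-0.8, -0.0, 1.5]
width: 0.0872
```

Request:
{"method": "apply_moves", "body": {"commands": [{"linear": [0,0,-0.004],"rot": [0,0,0],"grip": 1},{"linear": [0,0,-0.004],"rot": [0,0,0],"grip": 1},{"linear": [0,0,-0.004],"rot": [0,0,0],"grip": 1},{"linear": [0,0,-0.004],"rot": [0,0,0],"grip": 1},{"linear": [0,0,-0.004],"rot": [0,0,0],"grip": 1},{"linear": [0,0,-0.004],"rot": [0,0,0],"grip": 1},{"linear": [0,0,-0.004],"rot": [0,0,0],"grip": 1}], "newtons": 45}}

```text
time: 26.65
ee_pos: [0.4832, -0.2084, 0.0363]
eef_rot: [0.668, 0.733, -0.088, 0.095]
ft_force: [-1.2, -0.0, 4.3]
width: 0.0618
```

```bash
python3 - <<'E'
from go import *
s=log(); G=np.array([.475,-.235,.20]); delta(G,95.0,-15,s)
q=np.array(s['joint_positions'])
for e in np.arange(-105,-14,15):
  Rt=pose(np.radians(95),np.radians(e))*R.from_euler('z',np.pi)
  q,err=ik(G+Rt.apply([0,0,.002]),Rt,q); print(e,q.round(2).tolist(),round(err,4))
Rt=pose(np.radians(95),np.radians(-15))*R.from_euler('z',np.pi)
q,err=ik(np.array([.475,-.235,.069])+Rt.apply([0,0,.002]),Rt,q); print(e,q.round(2).tolist(),round(err,4))
E
```

```text
t 26.65 q [0.846, 0.394, -0.775, 1.988, 0.678, 0.929, -0.224] p [0.4832, -0.2084, 0.0363] rot [0.668, 0.733, -0.088, 0.095] f [-1.2, -0.0, 4.3] w 0.0618
linear [-0.028, -0.082, 0.544] rot [0.497, 0.044, -0.001] rows>= 11 TCP [ 0.4748 -0.2331  0.1995]
-105 [0.97, 0.15, -0.8, 1.84, 0.39, 1.16, 0.11] 0.0
-90 [1.08, 0.24, -0.8, 1.73, 0.18, 1.24, 0.32] 0.0
-75 [1.16, 0.38, -0.81, 1.62, 0.03, 1.37, 0.45] 0.0
-60 [1.21, 0.53, -0.81, 1.51, -0.08, 1.51, 0.53] 0.0
-45 [1.23, 0.7, -0.8, 1.41, -0.18, 1.65, 0.56] 0.0
-30 [1.24, 0.86, -0.81, 1.33, -0.28, 1.78, 0.56] 0.0
-15 [1.25, 1.01, -0.81, 1.26, -0.38, 1.89, 0.55] 0.0
-15 [1.21, 1.19, -0.74, 1.24, -0.28, 1.79, 0.66] 0.0
```

Request:
{"method": "apply_moves", "body": {"commands": [{"linear": [0,0,0.05],"rot": [0,0,0],"grip": 1},{"linear": [0,0,0.15],"rot": [0,0,0],"grip": 1},{"linear": [0,0,0.28],"rot": [0,0,0],"grip": 1},{"linear": [-0.01,-0.02,0.4],"rot": [0.04,0.004,0],"grip": 1},{"linear": [-0.02,-0.04,0.5],"rot": [0.085,0.008,0],"grip": 1},{"linear": [-0.028,-0.06,0.544],"rot": [0.13,0.012,0],"grip": 1},{"linear": [-0.028,-0.082,0.544],"rot": [0.175,0.016,0],"grip": 1},{"linear": [-0.028,-0.082,0.544],"rot": [0.22,0.02,0],"grip": 1},{"linear": [-0.028,-0.082,0.544],"rot": [0.265,0.024,0],"grip": 1},{"linear": [-0.028,-0.082,0.544],"rot": [0.31,0.028,0],"grip": 1},{"linear": [-0.028,-0.082,0.544],"rot": [0.355,0.032,0],"grip": 1},{"linear": [-0.028,-0.082,0.544],"rot": [0.4,0.036,0],"grip": 1},{"linear": [-0.028,-0.082,0.544],"rot": [0.445,0.04,0],"grip": 1},{"linear": [-0.028,-0.082,0.544],"rot": [0.48,0.043,0],"grip": 1},{"linear": [-0.028,-0.082,0.544],"rot": [0.497,0.044,0],"grip": 1},{"linear": [-0.028,-0.082,0.544],"rot": [0.497,0.044,0],"grip": 1},{"linear": [-0.028,-0.082,0.544],"rot": [0.497,0.044,0],"grip": 1}]}}

```text
time: 28.35
ee_pos: [0.475, -0.2332, 0.2001]
eef_rot: [0.535, 0.587, 0.412, -0.447]
ft_force: [-0.4, 0.4, -0.3]
width: 0.0616
```

```bash
python3 - <<'E'
from go import *
s=log(); p=r.camera('wrist'); save(p,'w12.png')
T=R.from_quat(s['eef_rot']); G=np.array(s['ee_pos'])-T.apply([0,0,.002]); u=T.apply([0,1,0])
for dt in (-4,0,4):
  rot=R.from_rotvec(u*np.radians(dt)); n=rot.apply([-.087,.996,0]);v=rot.apply([0,0,1.])
  print(dt,proj(p,[G+sx*.031*u+b*.031*n+.042*v for sx,b in((-1,1),(1,1),(1,-1),(-1,-1))]).round(0).tolist())
delta([.475,-.235,.075],95.0,-15,s)
b=cv2.imread('pics/w12.png')[60:300,140:420]
cv2.imwrite('pics/v10.png',cv2.resize(b,(560,480),interpolation=3))
E
```

```text
t 28.35 q [1.261, 1.025, -0.841, 1.26, -0.365, 1.881, 0.534] p [0.475, -0.2332, 0.2001] rot [0.535, 0.587, 0.412, -0.447] f [-0.4, 0.4, -0.3] w 0.0616
-4 [[210.0, 163.0], [348.0, 163.0], [380.0, 240.0], [175.0, 240.0]]
0 [[208.0, 161.0], [350.0, 161.0], [382.0, 251.0], [173.0, 251.0]]
4 [[207.0, 160.0], [351.0, 160.0], [383.0, 263.0], [172.0, 263.0]]
linear [-0.001, 0.0, -0.419] rot [0.001, 0.002, -0.001] rows>= 3 TCP [ 0.4748 -0.2331  0.0745]
```

View pics/v10.png

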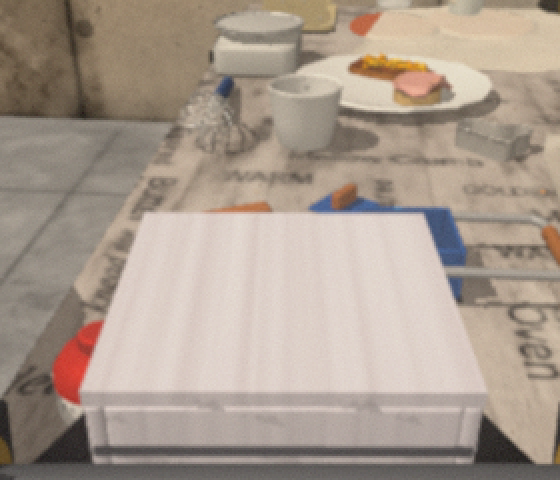

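Request:
{"method": "apply_moves", "body": {"commands": [{"linear": [0,0,-0.1],"rot": [0,0,0],"grip": 1},{"linear": [0,0,-0.2],"rot": [0,0,0],"grip": 1},{"linear": [0,0,-0.3],"rot": [0,0,0],"grip": 1},{"linear": [0,0,-0.37],"rot": [0,0,0],"grip": 1},{"linear": [0,0,-0.4],"rot": [0,0,0],"grip": 1},{"linear": [0,0,-0.4],"rot": [0,0,0],"grip": 1},{"linear": [0,0,-0.4],"rot": [0,0,0],"grip": 1}]}}

```text
time: 29.1
ee_pos: [0.4753, -0.2332, 0.0808]
eef_rot: [0.535, 0.587, 0.412, -0.447]
ft_force: [1.0, -0.4, -0.9]
width: 0.0618
```

Request:
{"method": "apply_moves", "body": {"commands": [{"linear": [0,0,-0.007],"rot": [0,0,0],"grip": 1},{"linear": [0,0,-0.014],"rot": [0,0,0],"grip": 1},{"linear": [0,0,-0.014],"rot": [0,0,0],"grip": 1}]}}

```text
time: 29.4
ee_pos: [0.4747, -0.2331, 0.0753]
eef_rot: [0.535, 0.586, 0.411, -0.448]
ft_force: [0.6, -0.9, -0.5]
width: 0.0619
```

Request:
{"method": "apply_moves", "body": {"commands": [{"linear": [0,0,-0.005],"rot": [0,0,0],"grip": 1},{"linear": [0,0,-0.01],"rot": [0,0,0],"grip": 1},{"linear": [0,0,-0.01],"rot": [0,0,0],"grip": 1}]}}

```text
time: 29.7
ee_pos: [0.4747, -0.2329, 0.0719]
eef_rot: [0.535, 0.586, 0.411, -0.448]
ft_force: [-1.2, 0.3, -0.4]
width: 0.0618
```

Request:
{"method": "apply_moves", "body": {"commands": [{"linear": [0,0,-0.004],"rot": [0,0,0],"grip": 1},{"linear": [0,0,-0.008],"rot": [0,0,0],"grip": 1},{"linear": [0,0,-0.008],"rot": [0,0,0],"grip": 1}]}}

```text
time: 30.0
ee_pos: [0.4747, -0.2331, 0.0705]
eef_rot: [0.535, 0.586, 0.412, -0.448]
ft_force: [-1.7, -1.4, 4.9]
width: 0.0618
```

Request:
{"method": "apply_moves", "body": {"commands": [{"linear": [0,0,0],"rot": [0,0,0],"grip": 1},{"linear": [0,0,0],"rot": [0,0,0],"grip": 1},{"linear": [0,0,0],"rot": [0,0,0],"grip": 1},{"linear": [0,0,0],"rot": [0,0,0],"grip": -0.6},{"linear": [0,0,0],"rot": [0,0,0],"grip": -1},{"linear": [0,0,0],"rot": [0,0,0],"grip": -1},{"linear": [0,0,0],"rot": [0,0,0],"grip": -1},{"linear": [0,0,0],"rot": [0,0,0],"grip": -1},{"linear": [0,0,0],"rot": [0,0,0],"grip": -1}], "newtons": 4}}

```text
time: 30.9
ee_pos: [0.4747, -0.2329, 0.0697]
eef_rot: [0.535, 0.586, 0.411, -0.448]
ft_force: [-0.1, 0.7, 0.2]
width: 0.0868
```

Request:
{"method": "apply_moves", "body": {"commands": [{"linear": [0.008,-0.09,0.025],"rot": [0,0,0],"grip": -1},{"linear": [0.016,-0.19,0.05],"rot": [0,0,0],"grip": -1},{"linear": [0.025,-0.29,0.078],"rot": [0,0,0],"grip": -1},{"linear": [0.034,-0.39,0.105],"rot": [0,0,0],"grip": -1},{"linear": [0.04,-0.5,0.2],"rot": [0,0,0],"grip": -1},{"linear": [0.04,-0.55,0.35],"rot": [0,0,0],"grip": -1},{"linear": [0.04,-0.6,0.5],"rot": [0,0,0],"grip": -1},{"linear": [0.04,-0.6,0.6],"rot": [0,0,0],"grip": -1},{"linear": [0.04,-0.6,0.6],"rot": [0,0,0],"grip": -1}]}}

```text
time: 31.8
ee_pos: [0.4708, -0.4394, 0.2586]
eef_rot: [0.605, 0.537, 0.469, -0.355]
ft_force: [-1.0, -1.8, -1.7]
width: 0.0872
```

```bash
python3 - <<'E'
from go import *
s=log()
t=r.camera('top'); save(t,'t12.png'); q=r.camera('side'); save(q,'s12.png'); w=r.camera('wrist'); save(w,'w13.png')
a=cv2.imread('pics/t12.png')[150:310,220:460]; b=cv2.imread('pics/s12.png')[150:400,130:380]; c=cv2.imread('pics/w13.png')
cv2.imwrite('pics/v11.png',np.vstack([np.hstack([cv2.resize(a,(450,300),interpolation=3),cv2.resize(b,(350,300),interpolation=3)]),cv2.copyMakeBorder(cv2.resize(c,(400,300)),0,0,0,400,0)]))
E
```

```text
t 31.8 q [1.346, 1.155, -0.883, 0.784, -0.346, 2.058, 0.402] p [0.4708, -0.4394, 0.2586] rot [0.605, 0.537, 0.469, -0.355] f [-1.0, -1.8, -1.7] w 0.0872
```

View pics/v11.png

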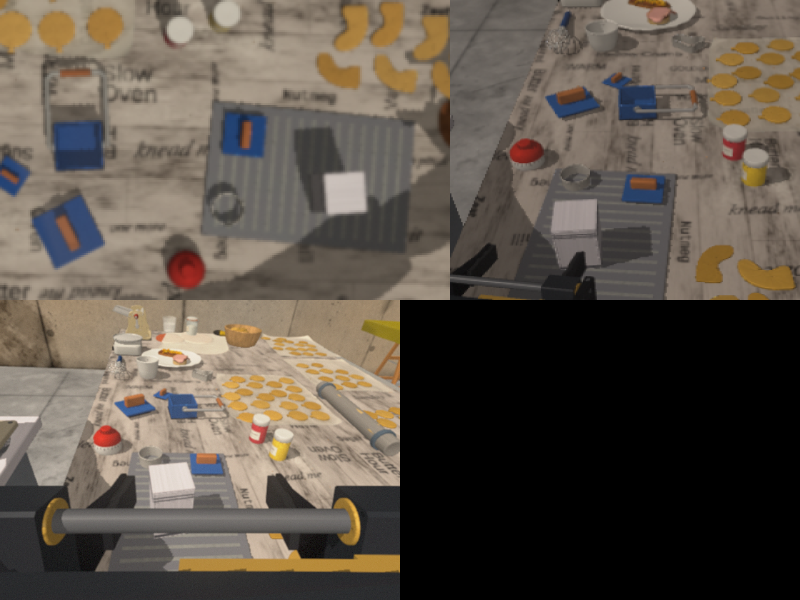

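Request:
{"method": "apply_moves", "body": {"commands": [{"linear": [0,0,0],"rot": [-0.045,0,0],"grip": -1},{"linear": [0,0,0],"rot": [-0.09,0,0],"grip": -1},{"linear": [0,0,0],"rot": [-0.135,0,0],"grip": -1},{"linear": [0,0,0],"rot": [-0.18,0,0],"grip": -1},{"linear": [0,0,0],"rot": [-0.18,0,0],"grip": -1},{"linear": [0,0,0],"rot": [-0.18,0,0],"grip": -1}]}}

```text
time: 32.55
ee_pos: [0.4748, -0.433, 0.2635]
eef_rot: [0.675, 0.651, 0.299, -0.175]
ft_force: [-0.5, -0.8, -0.9]
width: 0.087
```

```bash
python3 - <<'E'
from go import *
s=log(); t=r.camera('top'); save(t,'t14.png')
for n in('lid','tub','round_cutter'):
  print(n,[(atz(t,[a['location']],.006).round(3).tolist(),round(a['p'],2)) for a in r.spot_point(n,t)])
print('tub top face', atz(t,[[220+345*240/450,150+193*160/300]],.111).round(3),'lid',atz(t,[[220+244*240/450,150+134*160/300]],.02).round(3),'cutter',atz(t,[[220+226*240/450,150+205*160/300]],.019).round(3))
r.close_job()
E
```

```text
t 32.55 q [1.374, 0.824, -0.862, 1.036, -0.068, 1.768, 0.579] p [0.4748, -0.433, 0.2635] rot [0.675, 0.651, 0.299, -0.175] f [-0.5, -0.8, -0.9] w 0.087
lid [([[0.564, -0.09, 0.006]], 0.85), ([[0.483, 0.284, 0.006]], 0.76), ([[0.479, -0.265, 0.006]], 0.18)]
tub [([[0.481, -0.259, 0.006]], 0.57), ([[0.758, -0.051, 0.006]], 0.36)]
round_cutter [([[0.429, -0.068, 0.006]], 0.38)]
tub top face [[ 0.473 -0.233  0.111]] lid [[ 0.564 -0.09   0.02 ]] cutter [[ 0.448 -0.063  0.019]]
the job is handed in; nothing more can be done
```

The caddy is apart and the job was handed in at about 33 s of the 72 s allowed.

- **Handle:** I pushed it down to its end stop, where the force rose to about 24 N.
- **Lid:** I lifted the middle-sized lid off by its knob and set it knob up on the mat.
- **Tub:** I drew it out, laid it on its side on the mat, took a new grip and stood it open end down. It was lowered to light contact before I let go.

In the last pictures the handle lies folded. The lid is at about (0.564, -0.090) and the upturned tub at about (0.473, -0.233). Both are wholly on the mat, clear of each other and released, and the gripper stands clear of everything. The jars, mug and spare lids look untouched.

Three checks were not clean:
- **Cutter position:** the network put the cutter about 17 mm (in x) from where I first saw it, with low confidence (0.38). My own reading from the picture, (0.448, -0.063), agrees with its starting place within 3 mm.
- **Tub position:** the network put the tub about 26 mm further in y than my reading. It reports the closed bottom, which now faces up, and I worked its answer out at mat height, which explains most of that.
- **Wrist joint:** during the final retreat joint 6 reached 2.058 against its 2.06 limit, so I backed it off to 1.77 before handing in.

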